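# Put a glued-up pack under the studio screw press

## Robot

A 6-joint arm with a two-finger parallel gripper is mounted at the origin on the work surface. World frame = base frame: x ahead of the robot, y to its left, z up, the work surface at z = 0. Lengths are in m, angles in rad, forces in N, time in s.
With the tool pointing down it reaches from about 0.35 to 0.8 m from the base axis. Payload 7.3 kg.
Tool frame: the origin (TCP) lies at the very end of the fingers, on their centre line; the grasp point (between the pads) lies 19 mm behind it; z points along the fingers, y is the line along which they close (so a half turn about z gives the same grasp; the last joint's range is limited). The gripper opens to 85 mm and grips with 20 to 120 N. Pads are 22 mm wide; open, the fingers measure 114 mm over their backs; the gripper's body (76 mm by 85 mm) begins 54 mm behind the grasp point. The pads swing forward as they close: fully open they stand 13 mm farther back than shut.
Start: joints at [-1.456, 0.342, 1.524, -0, 1.275, -0.146], TCP at [0.135, -0.507, 0.194] pointing down, gripper open.
Joint ranges: [-2.53, 2.53], [-0.77, 2.02], [0.04, 2.7], [-1, 4.14], [0.28, 2.66], [-3.11, 3.11]. Speed limits (rad/s): [2.57, 2.57, 3.14, 3.14, 3.14, 3.14].

## Interface

Orientations are given as [roll, pitch, yaw] about the fixed x, y, z axes, in that order (R = Rz(yaw) Ry(pitch) Rx(roll)).
In Python, from plant import observe, get_image, job_done gives the robot as it stands.
- The arm moves only by the tool jog_arm, never from a script. Its argument "deltas" is a list of rows, each an object with "slide": the shift along the tool's x, y, z in m, a list of three; "spin": the turn about the tool's z in degrees. In form: [{"slide": [tx, ty, tz], "spin": spin}, ...]. A call has 1 to 10 rows; each row shifts and turns the commanded pose from where the row before left it, along the tool's axes as they then stand; what a row does not reach is not made up. A row lasts 1/12 s, in which the tool goes at most 41.7 mm and 7.16 degrees, less where a joint would pass 70% of its speed; a pose out of reach is approached as far as the arm can. A call is refused whole if a number of a shift passes 0.0417 or a number of a turn 7.16, either way. A call with a gripper value outside its range is refused whole. "claw" is the opening, from -1 (shut) to 1 (fully open), set as the call begins (left out, the last holds). The fingers move at their own pace and stop on an object; "newtons" is the grip in N (left out, the last holds). Time passes only in rows, so rows that do not move let the fingers close. It gives the time, the measured TCP pose, the force, the opening and the grip force at its end, in the units of the state.
- observe(): the state, without advancing time (a new reading comes with each control period).
- get_image(name): name is "side" or "top"; returns a dict with "color" (400x640x3 uint8, red, green, blue), "intrinsics" (3x3 intrinsics, pixels), "distortion" ([k1, k2, p1, p2, k3] as OpenCV has them; the pictures are not rectified), "R" (3x3) and "t" (3): a world point X has camera coordinates R X + t. Camera axes: x right, y down, z forward; pixel columns grow to the right and rows downward; lengths in m; the calibration is good to about 2 mm. A picture is of the moment at which its call begins. There is no depth.
- job_done(): hands the job in; it is judged then, once.
The state is a dict: "time": time; "qpos": joint angles; "joint_vel": joint speeds; "tau": joint torques, N m; "position": TCP position; "tool_rot": TCP orientation; "force": force on the tool from outside, world axes, zero at the start; "ft_torque": the same for the moment, N m; "finger_gap": finger opening in m; "gripper_force": force on a finger pad.
Only numpy, scipy, OpenCV 4.12 (cv2) and the standard library are available. Lean on these libraries where they do the work, as an engineer would, in place of code of your own. Each camera call takes 0.05 s, during which the arm holds its last target. There are 200 camera calls.

## Task

The glued-up pack of pressing boards is waiting half-way into the small screw press: slide it along the bed until it rests back against the stop bar. Fit the loose two-armed handle fully down onto the square end of the press spindle and swing it round clockwise until the platen bears firmly on the pack, so that it stays clamped to cure. Leave the handle on the spindle and leave the pliers, the glue jar and the tray of discs where they are.

Things in the scene. Friction and masses are not known exactly. Their poses are not given: they have to be found in the camera images.
- press: Fixed iron screw press, open at the front. Origin: on the table, on the spindle axis; x to its back, y left, z up. Bed: x -175 to +85 mm, 210 wide, top at z=18. Two 22 mm columns at x=0, y=+-88 (148 clear between) carry a crosshead 40 (x) by 215 (y), z=126 to 160, with a 50 mm round boss up to z=168. Only the spindle end stands higher.
- stop_bar (a point): Middle of the upper front edge of the steel stop bar across the back of the bed, x=+55, z=26 mm in the press frame; the bar is 110 mm wide (y), 8 mm high and 12 mm thick. The back end of the pack rests against it. Axes as the press.
- spindle_seat (a point): Centre of the top of the spindle's round collar (34 mm across), 178 mm above the table. From it rises the square end: 16 by 16 mm, 24 mm high, the last 4 mm tapering to 11 by 11. The point turns with the spindle; x and y are square to the flats, z up. The handle's hub rests on this face when fully on.
- spindle (a joint): Spindle angle: grows clockwise seen from above; each rad lowers the platen 3.18 mm. 0 is the top; starts at 0 to 1.4. At about 3.39 the platen meets the 26 mm pack and then stiffens fast: 0.05 to 0.1 rad more (10 to 20 N pushed on an arm) is firm. Turns with 0.3 N m of friction (about 5 N on an arm), stays where it is left; let go, it eases back slightly but stays clamped.
- platen_face (a point): Centre of the underside of the rubber-faced steel platen, a plate 100 (x) by 110 (y) by 14 mm under the crosshead that only moves up and down; 55 mm above the table when the spindle joint is 0.
- boards: The pack: two plywood boards with blue discs between, one solid block 130 (x) by 100 (y) by 26 mm, about 0.6 kg, on the press bed. Origin: centre of its underside; x along the 130 mm, roughly along the press x, z up. It starts with its centre at x=-105 to -85 mm in the press frame, and is at x=-10 when against the stop bar.
- handle: Loose press handle lying flat on the table, about 0.4 kg: dark steel hub block 38 by 38 by 28 mm with a 17.4 mm square hole through it, top to bottom; two round arms 14 mm thick along +x and -x, 14 mm above the underside, with 24 mm black balls centred 90 mm out. Origin: hole axis at the hub's underside; z up; hole and hub sides lie along x and y.
- pliers: Bystander: pliers with black grips, 130 by 60 mm, 14 mm high, lying on the table. Origin at the pivot, on the table.
- glue_jar: Bystander: white jar with a black cap, 56 mm across, 75 mm tall. Origin: centre of its underside.
- disc_tray: Bystander: black tray with blue discs, 120 by 160 by 22 mm, beside the press. Origin: centre of its underside.

How it is judged:
By the outcome, as a careful person would: the job done as asked, in the order asked, and still so for the second after the job is handed in, with the robot touching nothing.
It also fails if it takes over 69 s, if anything falls off the work surface, if the arm or the gripper's body presses on something with over 40 N, if the wrist force passes 120 N, or if a joint passes its speed limit or range.

## Working session

There is one attempt and no reset: what is moved stays moved. The work goes in short steps, Python scripts to look and compute and a tool call to move; the robot and the scene stay as the last step left them, time stands still between calls to the robot, and variables do not carry over. Pictures are saved under pics/ and viewed, at most 10 in all, crops included, and the job is handed in when it is done.

Besides the shell and the picture viewer there is one more tool, called as name([rows], argument=value, ...), one row to a line, values as JSON. jog_arm: Moves the arm, as the interface text tells. Its arguments: {"type":"object","properties":{"deltas":{"type":"array"},"claw":{"type":"number"},"newtons":{"type":"number"}},"required":["deltas"]}

```bash
mkdir -p pics; ls; python3 - <<'E'
from plant import observe,get_image
import cv2
for n in("top","side"):
    d=get_image(n); cv2.imwrite(f"pics/{n}0.png",d["color"][:,:,::-1]); print(n,d["intrinsics"],d["distortion"],d["R"],d["t"])
print(observe())
E
```

```text
pics
top [[411.01690004   0.         320.37264301]
 [  0.         411.01690004 199.26161985]
 [  0.           0.           1.        ]] [-0.06773173  0.          0.          0.          0.        ] [[-0.01733798 -0.99982903 -0.00642717]
 [-0.99205437  0.01800358 -0.12451505]
 [ 0.12460947  0.00421726 -0.9921969 ]] [0.00562543 0.60121934 0.97766485]
side [[422.70578386   0.         324.65841306]
 [  0.         422.70578386 201.22254906]
 [  0.           0.           1.        ]] [-0.02966898  0.          0.          0.          0.        ] [[-9.91458795e-01 -1.30417322e-01 -8.82814191e-04]
 [-6.40240167e-02  4.92598424e-01 -8.67898449e-01]
 [ 1.13623865e-01 -8.60429029e-01 -4.96740881e-01]] [0.59867183 0.14714951 1.25725508]
{'time': 0.1, 'qpos': array([-1.45595816e+00,  3.42600240e-01,  1.52494612e+00,  2.44748526e-06,
        1.27539880e+00, -1.46026613e-01]), 'joint_vel': array([ 0.00055439, -0.00203709, -0.0041745 , -0.0004332 , -0.00026118,
        0.00055532]), 'tau': array([ 1.53036013e-03, -4.34449232e+01, -2.46490359e+01, -1.93193387e-04,
        4.64805780e-03,  1.35084912e-05]), 'position': array([ 0.13536638, -0.50681573,  0.1937143 ]), 'tool_rot': array([-3.14025488e+00, -1.99116434e-04,  2.60863930e-01]), 'force': array([ 0.21789521, -0.66405957, -0.93032919]), 'ft_torque': array([-0.03461042,  0.01459987,  0.00403601]), 'gripper_force': 0.0, 'finger_gap': 0.08531209391702907}
```

View pics/top0.png

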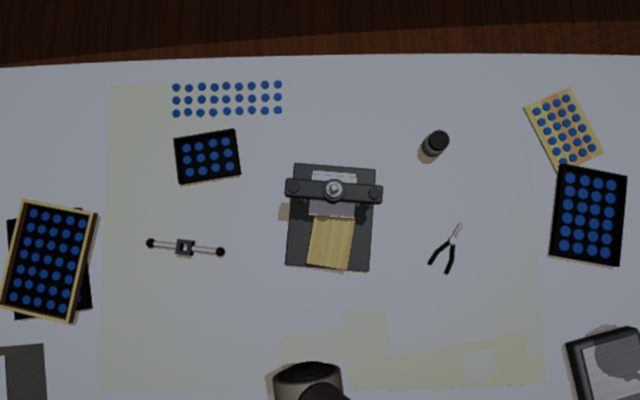

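View pics/side0.png

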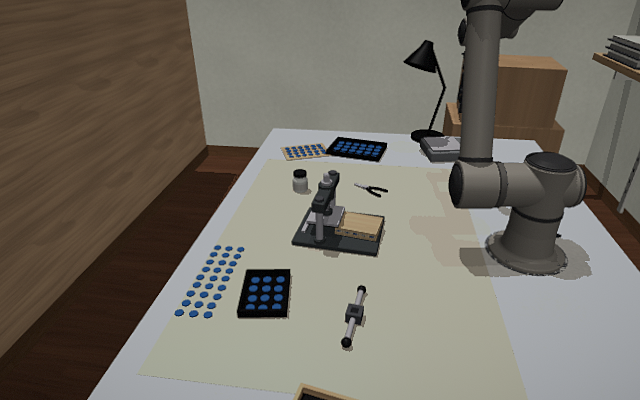

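The top view shows the press at about (333,215) with its spindle at (334,188), the pack's front at y≈268 and the handle's hub at (185,247), with balls at (151,243) and (220,252). The jar is at (435,143), the pliers at (450,245) and the tray at (207,156). The side view agrees. Next I'll take enlarged crops.

```bash
python3 - <<'E'
import cv2,numpy as np
im=cv2.imread("pics/top0.png")
a=cv2.resize(im[155:275,278:390],None,fx=5,fy=5,interpolation=cv2.INTER_CUBIC)[:600]
cv2.imwrite("pics/press.png",cv2.convertScaleAbs(a,alpha=1.6))
b=cv2.resize(im[228:268,140:235],None,fx=8,fy=8,interpolation=cv2.INTER_CUBIC)
s=cv2.imread("pics/side0.png"); c=cv2.resize(s[165:260,285:390],None,fx=2.6,fy=2.6,interpolation=cv2.INTER_CUBIC)
o=np.zeros((b.shape[0]+c.shape[0],b.shape[1],3),np.uint8); o[:320]=b; o[320:,:c.shape[1]]=c
d=cv2.resize(s[275:360,320:390],None,fx=2.9,fy=2.9,interpolation=cv2.INTER_CUBIC)
o[320:320+d.shape[0],300:300+d.shape[1]]=d
cv2.imwrite("pics/handle.png",cv2.convertScaleAbs(o,alpha=1.6))
E
cat > h.py <<'E'
import cv2,numpy as np
K=np.array([[411.0169,0,320.37264],[0,411.0169,199.26162],[0,0,1]]);D=np.array([-.06773173,0,0,0,0])
R=np.array([[-0.01733798,-0.99982903,-0.00642717],[-0.99205437,0.01800358,-0.12451505],[0.12460947,0.00421726,-0.9921969]]);t=np.array([0.00562543,0.60121934,0.97766485])
def top(u,v,z):
    p=cv2.undistortPoints(np.array([[[u,v]]],float),K,D)[0,0]
    d=R.T@np.array([p[0],p[1],1]); c=-R.T@t
    return (c+d*(z-c[2])/d[2])[:2]
def proj(X):
    return cv2.projectPoints(np.array(X,float).reshape(-1,3),cv2.Rodrigues(R)[0],t,K,D)[0][:,0]
E
```

```text
(no output)
```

View pics/press.png

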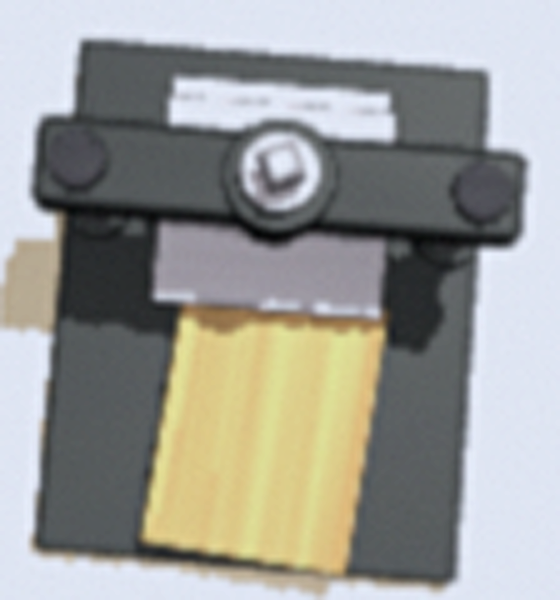

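View pics/handle.png

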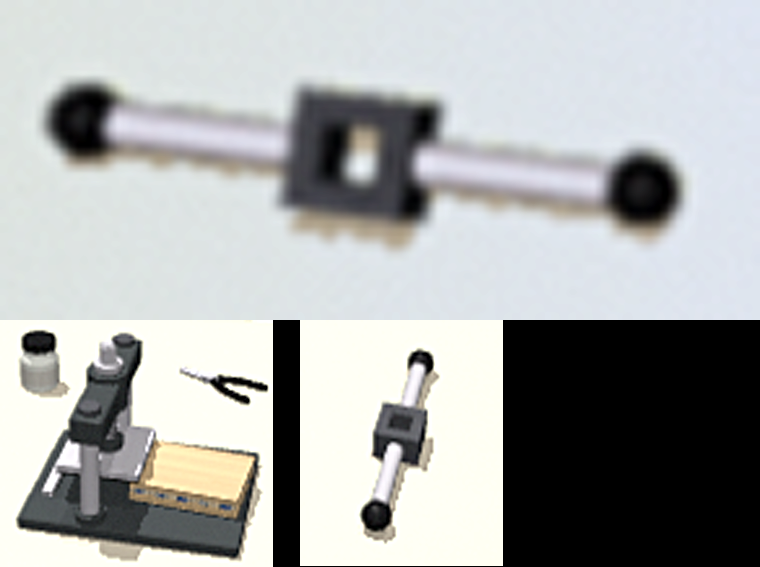

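The press crop shows the bed corners at (82,42), (487,72), (455,582) and (38,548). The collar is at (278,172), and the pack's front corners are at (142,542) and (347,574). In the handle crop, the balls are at (81,120) and (643,190), with the hub's top at about (348,150).

```bash
cat >> h.py <<'E'
P=lambda x,y:((x+.5)/5-.5+278,(y+.5)/5-.5+155)
H=lambda x,y:((x+.5)/8-.5+140,(y+.5)/8-.5+228)
E
python3 - <<'E'
from h import *
from scipy.optimize import least_squares
C=[top(*P(*c),.018) for c in[(38,548),(82,42),(487,72),(455,582)]]
M=np.array([(-.175,.105),(.085,.105),(.085,-.105),(-.175,-.105)])
def rot(a):return np.array([[np.cos(a),-np.sin(a)],[np.sin(a),np.cos(a)]])
f=lambda p:((M@rot(p[2]).T+p[:2])-C).ravel()
r=least_squares(f,[.5,0,0]);print("press",r.x,np.degrees(r.x[2]),r.fun.reshape(4,2).round(4))
print("collar",top(*P(278,172),.178), "boss",top(*P(279,178),.168))
L=top(*P(60,159),.16)
p=r.x
for n,c in dict(fl=(142,542),fr=(347,574),bl=(180,318),br=(383,325)).items():
    w=top(*P(*c),.044);print(n,w,rot(p[2]).T@(w-p[:2]))
b1,b2=top(*H(81,120),.014),top(*H(643,190),.014)
print("balls",b1,b2,np.linalg.norm(b1-b2),"mid",(b1+b2)/2,"dir",np.degrees(np.arctan2(*(b1-b2)[::-1])))
hc=[top(*H(*c),.028) for c in[(300,88),(412,100),(400,212),(285,200)]];print("hub",np.mean(hc,0),[np.linalg.norm(hc[i]-hc[i-1]).round(4) for i in range(4)])
for n,u in dict(jar=(436,137),pliers=(452,240),tray=(207,156)).items():print(n,top(*u,.02))
E
```

```text
press [ 0.60555471 -0.03442787 -0.09522086] -5.4557533221891035 [[-0.0019  0.0018]
 [ 0.0021  0.0014]
 [ 0.0015 -0.0018]
 [-0.0016 -0.0014]]
collar [ 0.6051441  -0.03336817] boss [ 0.60402534 -0.03402088]
fl [0.44611951 0.03228243] [-0.16505557  0.05124947]
fr [ 0.4291137  -0.06620886] [-0.17262008 -0.04841251]
bl [0.55413681 0.01226882] [-0.05562476  0.04159649]
br [ 0.54892589 -0.08671091] [-0.05140137 -0.05743029]
balls [0.50148317 0.42936417] [0.47735671 0.24890323] 0.18206657205042706 mid [0.48941994 0.3391337 ] dir 82.38508210110255
hub [0.49083742 0.33780211] [np.float64(0.0349), np.float64(0.0358), np.float64(0.0347), np.float64(0.0366)]
jar [ 0.75962464 -0.30553478]
pliers [ 0.49499323 -0.33172772]
tray [0.72062626 0.28408977]
```

jog_arm([
  {"slide": [0, 0, 0], "spin": 6.8},
  {"slide": [0, 0, 0], "spin": 6.8},
  {"slide": [0, 0, 0], "spin": 6.8},
  {"slide": [0.0155, -0.0366, 0], "spin": 0},
  {"slide": [0.0155, -0.0366, 0], "spin": 0},
  {"slide": [0.0155, -0.0366, 0], "spin": 0},
  {"slide": [0.0155, -0.0366, 0], "spin": 0},
  {"slide": [0.0155, -0.0366, 0], "spin": 0},
  {"slide": [0.0155, -0.0366, 0], "spin": 0},
  {"slide": [0.0155, -0.0366, 0], "spin": 0},
], claw=0, newtons=60)

```text
time: 0.93
position: [0.268, -0.2606, 0.1941]
tool_rot: [-3.141, 0.0, -0.096]
force: [1.1, -0.6, 0.0]
finger_gap: 0.0423
gripper_force: 0.0
```

```bash
python3 - <<'E'
import cv2,numpy as np
t=cv2.imread("pics/top0.png")[176:201,321:346]; s=cv2.imread("pics/side0.png")[166:196,312:342]
o=np.hstack([cv2.resize(t,(400,400),interpolation=cv2.INTER_CUBIC),cv2.resize(s,(400,400),interpolation=cv2.INTER_CUBIC)])
cv2.imwrite("pics/spin.png",cv2.convertScaleAbs(o,alpha=1.0))
E
```

```text
(no output)
```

View pics/spin.png

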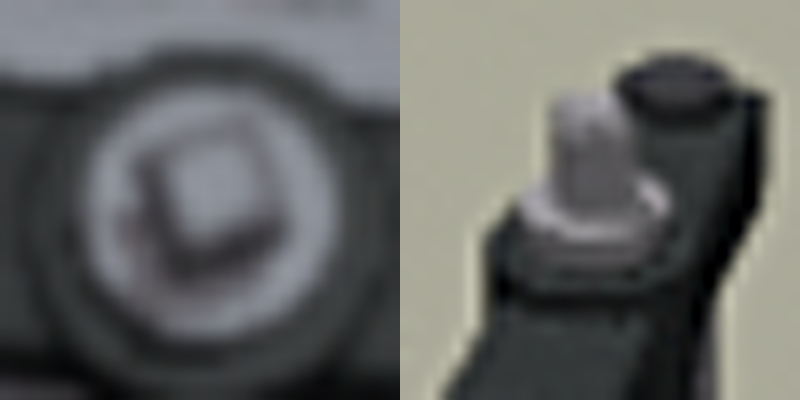

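The collar centre is at about (210,213) in the left half, which is image pixel (334.1,189.3). The square's top face is at about (212,183), turned roughly 15 to 22° counter-clockwise. I'll fit it with a rendered model while the move carries on.

jog_arm([
  {"slide": [0.0155, -0.0366, 0], "spin": 0},
  {"slide": [0.0155, -0.0366, 0], "spin": 0},
  {"slide": [0.0155, -0.0366, 0.02], "spin": 0},
  {"slide": [0.0155, -0.0366, 0.02], "spin": 0},
  {"slide": [0.0155, -0.0366, 0.02], "spin": 0},
  {"slide": [0.0155, -0.0366, 0.02], "spin": 0},
  {"slide": [0.0155, -0.032, 0.03], "spin": 0},
  {"slide": [0, 0, 0.03], "spin": 0},
  {"slide": [0, 0, 0.03], "spin": 0},
])

```text
time: 1.68
position: [0.3937, -0.0327, 0.0314]
tool_rot: [3.141, -0.001, -0.091]
force: [1.1, 0.6, -0.4]
finger_gap: 0.0429
gripper_force: 0.0
```

```bash
cat > fit.py <<'E'
from h import *
from scipy.optimize import minimize
im=cv2.imread("pics/top0.png")[:,:,1].astype(float)
u0,v0,n,S=325,180,19,12
roi=im[v0:v0+n,u0:u0+n]
def sq(x,y,a,h,z):
    c=np.array([(1,1),(-1,1),(-1,-1),(1,-1)])*h
    r=np.array([[np.cos(a),-np.sin(a)],[np.sin(a),np.cos(a)]])
    return np.c_[c@r.T+[x,y],np.full(4,z)]
def pix(X): return np.round(((proj(X)-[u0,v0]+.5)*S-.5)*16).astype(int)
def lab(p):
    x,y,a=p; L=np.zeros((n*S,n*S),np.uint8)
    th=np.linspace(0,2*np.pi,60); cir=lambda r,z:np.c_[x+r*np.cos(th),y+r*np.sin(th),th*0+z]
    for q,k in((cir(.025,.168),1),(cir(.017,.168),2),(cir(.017,.178),3)): cv2.fillPoly(L,[pix(q)],k,shift=4)
    B,T,E=sq(x,y,a,.008,.178),sq(x,y,a,.008,.198),sq(x,y,a,.0055,.202)
    for lo,hi,k in((B,T,4),(T,E,8)):
        for i in range(4):
            j=(i+1)%4; m=(lo[i,:2]+lo[j,:2])/2-[x,y]
            c=-R.T@t; nz=(lo[i,2]!=0)and 0
            if k==8 or m@(c[:2]-[x,y])>0: cv2.fillPoly(L,[pix([lo[i],lo[j],hi[j],hi[i]])],k+i,shift=4)
    cv2.fillPoly(L,[pix(E)],12,shift=4)
    return L
def cost(p):
    L=lab(p); A=[]
    for k in range(13):
        m=(L==k).astype(np.float32); m=cv2.GaussianBlur(m,(0,0),.45*S)
        A.append(cv2.resize(m,(n,n),interpolation=cv2.INTER_AREA).ravel())
    A=np.array(A).T; w=(A[:,0]<.3)
    A=np.vstack([A[w],.05*np.eye(13)]); b=np.r_[roi.ravel()[w],.05*np.full(13,100)]
    s=np.linalg.lstsq(A,b,rcond=None)[0]
    return np.mean((A@s-b)**2)
if __name__=="__main__":
    for d in range(-30,60,6):
        r=minimize(lambda q:cost([q[0]/1e3,q[1]/1e3,np.radians(q[2])]),[605,-33.5,d],method="Nelder-Mead",options=dict(initial_simplex=[[605,-33.5,d],[607,-33.5,d],[605,-31.5,d],[605,-33.5,d+4]],maxiter=60))
        print(d,r.x.round(2),round(r.fun,2))
E
python3 fit.py
```

```text
-30 [605.59 -34.51 -26.95] 194.57
-24 [605.35 -34.32 -19.29] 190.19
-18 [605.51 -34.32  14.91] 123.54
-12 [605.5  -34.36  16.75] 124.27
-6 [605.52 -34.29  13.65] 124.87
0 [605.52 -34.47  15.06] 124.6
6 [605.5  -34.3   15.48] 125.19
12 [605.51 -34.33  14.86] 123.06
18 [605.48 -34.32  18.83] 124.91
24 [605.53 -34.37  19.18] 127.34
30 [605.48 -34.29  14.9 ] 124.11
36 [605.47 -34.21  16.5 ] 127.74
42 [605.2  -34.59  35.93] 169.69
48 [605.41 -34.47  51.13] 189.99
54 [605.39 -34.41  53.99] 193.81
```

jog_arm([
  {"slide": [0, -0.015, 0.007], "spin": -0.2},
  {"slide": [0.015, 0, 0], "spin": 0},
  {"slide": [0.012, 0, 0], "spin": 0},
  {"slide": [0.012, 0, 0], "spin": 0},
  {"slide": [0.012, 0, 0], "spin": 0},
  {"slide": [0.012, 0, 0], "spin": 0},
  {"slide": [0.012, 0, 0], "spin": 0},
  {"slide": [0.012, 0, 0], "spin": 0},
  {"slide": [0.01, 0, 0], "spin": 0},
  {"slide": [0.005, 0, 0], "spin": 0},
])

```text
time: 2.52
position: [0.497, -0.0291, 0.0253]
tool_rot: [3.141, -0.0, -0.092]
force: [-0.6, -0.3, -0.3]
finger_gap: 0.0428
gripper_force: 0.0
```

jog_arm([
  {"slide": [0.005, 0, 0], "spin": 0},
  {"slide": [0.005, 0, 0], "spin": 0},
  {"slide": [0.004, 0, 0], "spin": 0},
  {"slide": [0.003, 0, 0], "spin": 0},
  {"slide": [0.002, 0, 0], "spin": 0},
  {"slide": [0, 0, 0], "spin": 0},
])

```text
time: 3.02
position: [0.5151, -0.0307, 0.0255]
tool_rot: [3.141, -0.0, -0.092]
force: [0.1, -0.1, -0.2]
finger_gap: 0.0425
gripper_force: 0.0
```

```bash
python3 - <<'E'
from plant import get_image,observe
import cv2,numpy as np
a=get_image("top")["color"][150:275,275:395,::-1];b=get_image("side")["color"][165:265,280:400,::-1]
o=np.zeros((520,800,3),np.uint8);a=cv2.resize(a,None,fx=4,fy=4,interpolation=2);b=cv2.resize(b,None,fx=2.6,fy=2.6,interpolation=2)
o[:500,:480]=a;o[:260,480:480+312]=b; cv2.imwrite("pics/push1.png",cv2.convertScaleAbs(o,alpha=1.4))
print(observe()["force"],observe()["position"])
E
```

```text
[ 0.67895243  0.50280907 -0.6618187 ] [ 0.51465456 -0.03059743  0.02546129]
```

View pics/push1.png

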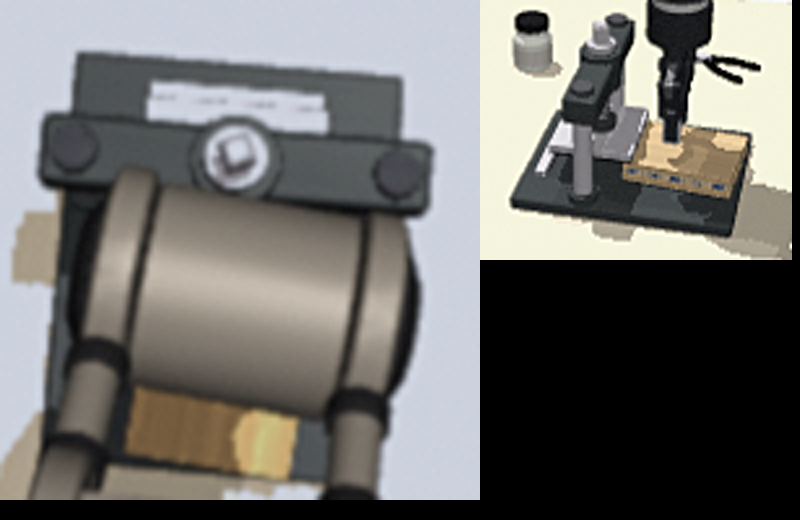

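The view shows the fingers standing above the pack near (672,140) in the side crop, so the pack has not moved. I'll check where the fingertips really are.

```bash
python3 - <<'E'
from plant import get_image,observe
import cv2,numpy as np
d=get_image("side");p=observe();print(p["position"],p["tool_rot"],p["qpos"])
for z in(.0255,.035,.045,.055):
  for dy in(-.025,.025):
    X=np.array(p["position"]);X[2]=z;X[1]+=dy
    print(z,dy,cv2.projectPoints(X.reshape(1,3),cv2.Rodrigues(d["R"])[0],d["t"],d["intrinsics"],np.array(d["distortion"]))[0].ravel().round(1))
c=d["color"][150:255,290:400,::-1]
cv2.imwrite("pics/sidez.png",cv2.convertScaleAbs(cv2.resize(c,None,fx=5.5,fy=5.5,interpolation=2),alpha=1.5))
E
```

```text
[ 0.51459328 -0.03056943  0.02547185] [ 3.14156362e+00  3.52254481e-04 -9.17464097e-02] [-2.08040846e-01  5.26597425e-01  1.76140775e+00 -9.24667902e-05
  8.53933984e-01  1.45456265e+00]
0.0255 -0.025 [354.6 221.5]
0.0255 0.025 [353.5 230.1]
0.035 -0.025 [354.7 218.9]
0.035 0.025 [353.6 227.5]
0.045 -0.025 [354.8 216.3]
0.045 0.025 [353.7 224.8]
0.055 -0.025 [354.9 213.6]
0.055 0.025 [353.8 222. ]
```

View pics/sidez.png

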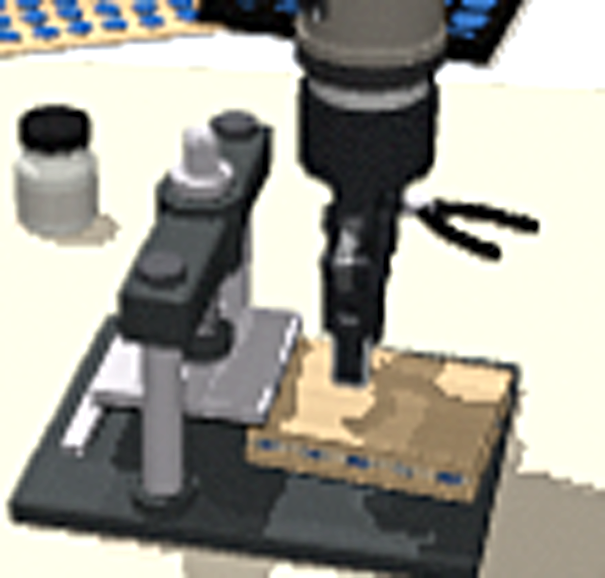

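```bash
python3 - <<'E'
from plant import get_image,observe
import cv2,numpy as np
d=get_image("side")
a=-.0952;Rz=np.array([[np.cos(a),-np.sin(a),0],[np.sin(a),np.cos(a),0],[0,0,1]]);p=np.array([.6055,-.0343,0])
for n,x in dict(bedFL=(-.175,.105,.018),bedBL=(.085,.105,.018),packFL=(-.165,.051,.044),packFLb=(-.165,.051,.018),col=(0,.088,.16),boss=(0,0,.168),spin=(0,0,.202)).items():
    u=cv2.projectPoints((Rz@np.array(x)+p).reshape(1,3),cv2.Rodrigues(d["R"])[0],d["t"],d["intrinsics"],np.array(d["distortion"]))[0].ravel()
    print(n,u.round(1),"crop",((u-[290,150])*5.5).round())
E
```

```text
bedFL [376.4 251.6] crop [475. 559.]
bedBL [290.3 240.1] crop [  2. 496.]
packFL [375.7 233.5] crop [472. 459.]
packFLb [375.2 240.7] crop [469. 499.]
col [318.7 199.5] crop [158. 273.]
boss [325.5 183.2] crop [195. 182.]
spin [325.5 173. ] crop [196. 126.]
```

jog_arm([
  {"slide": [0, 0, 0.003], "spin": 0},
  {"slide": [0, 0, 0.003], "spin": 0},
  {"slide": [0, 0, 0.002], "spin": 0},
  {"slide": [0, 0, 0], "spin": 0},
])

```text
time: 3.55
position: [0.5144, -0.0305, 0.0169]
tool_rot: [-3.142, 0.001, -0.092]
force: [0.6, 0.1, 0.1]
finger_gap: 0.0427
gripper_force: 0.0
```

jog_arm([
  {"slide": [0, 0, 0.002], "spin": 0},
  {"slide": [0, 0, 0.002], "spin": 0},
  {"slide": [0, 0, 0.002], "spin": 0},
  {"slide": [0, 0, 0], "spin": 0},
])

```text
time: 3.88
position: [0.5146, -0.0306, 0.011]
tool_rot: [-3.142, 0.001, -0.092]
force: [0.2, 1.7, 0.2]
finger_gap: 0.0428
gripper_force: 0.0
```

jog_arm([
  {"slide": [0, 0, 0.0015], "spin": 0},
  {"slide": [0, 0, 0.0015], "spin": 0},
  {"slide": [0, 0, 0], "spin": 0},
])

```text
time: 4.13
position: [0.5147, -0.0306, 0.0082]
tool_rot: [3.142, 0.0, -0.092]
force: [-0.8, -0.5, -0.5]
finger_gap: 0.0427
gripper_force: 0.0
```

jog_arm([
  {"slide": [0, 0, 0.0015], "spin": 0},
  {"slide": [0, 0, 0.0015], "spin": 0},
  {"slide": [0, 0, 0], "spin": 0},
])

```text
time: 4.38
position: [0.5148, -0.0306, 0.0053]
tool_rot: [3.142, 0.0, -0.092]
force: [0.1, 0.8, -0.5]
finger_gap: 0.0425
gripper_force: 0.0
```

```bash
python3 - <<'E'
from plant import get_image,observe
import cv2,numpy as np
d=get_image("side");p=observe();print(p["position"],p["force"],p["qpos"])
c=cv2.resize(d["color"][185:250,320:385,::-1],(520,520),interpolation=2)
cv2.imwrite("pics/tip.png",cv2.convertScaleAbs(c,alpha=1.5))
E
```

```text
[ 0.51482462 -0.03065914  0.00534167] [ 0.25095189 -0.26398096 -1.04077277] [-2.08090126e-01  5.58684592e-01  1.77653619e+00 -1.55283981e-04
  8.06583131e-01  1.45459211e+00]
```

View pics/tip.png

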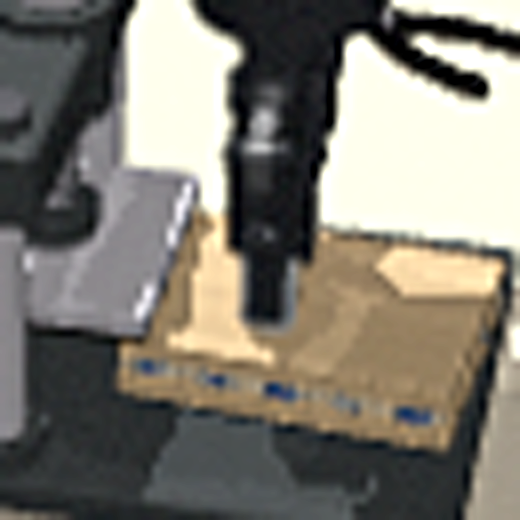

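The fingertip is at (270,327) in the crop. It comes out almost on the pack's top, about 39 mm higher than the reported TCP. I'll confirm that by touch.

jog_arm([
  {"slide": [0, 0, 0.001], "spin": 0},
  {"slide": [0, 0, 0.001], "spin": 0},
  {"slide": [0, 0, 0], "spin": 0},
])

```text
time: 4.68
position: [0.515, -0.0307, 0.0051]
tool_rot: [3.141, -0.001, -0.092]
force: [-5.7, 1.5, 16.9]
finger_gap: 0.0431
gripper_force: 8.1
```

Contact came at TCP z=0.005, so the real tips sit about 39 mm behind the reported TCP at this opening. I'll back out, lower with that allowance and push.

jog_arm([
  {"slide": [0, 0, -0.012], "spin": 0},
  {"slide": [-0.03, 0, 0], "spin": 0},
  {"slide": [-0.04, 0, 0], "spin": 0},
  {"slide": [-0.04, 0, 0], "spin": 0},
  {"slide": [0, 0, 0], "spin": 0},
  {"slide": [0, 0, 0.014], "spin": 0},
  {"slide": [0, 0, 0.013], "spin": 0},
  {"slide": [0, 0, 0], "spin": 0},
])

```text
time: 5.35
position: [0.4044, -0.0204, -0.0127]
tool_rot: [-3.141, 0.002, -0.092]
force: [-1.2, 0.2, -0.9]
finger_gap: 0.0425
gripper_force: 0.0
```

jog_arm([
  {"slide": [0.012, 0, 0], "spin": 0},
  {"slide": [0.008, 0, 0], "spin": 0},
  {"slide": [0.01, 0, 0], "spin": -0.1},
  {"slide": [0.01, 0, 0], "spin": -0.1},
  {"slide": [0.012, 0, 0], "spin": 0},
  {"slide": [0.012, 0, 0], "spin": 0},
  {"slide": [0.012, 0, 0], "spin": 0},
  {"slide": [0.01, 0, 0], "spin": 0},
  {"slide": [0.008, 0, 0], "spin": 0},
  {"slide": [0.004, 0, 0], "spin": 0},
])

```text
time: 6.18
position: [0.5036, -0.0294, -0.0113]
tool_rot: [3.142, 0.0, -0.088]
force: [-4.4, 0.9, 3.3]
finger_gap: 0.0428
gripper_force: 2.3
```

jog_arm([
  {"slide": [0.004, 0, 0], "spin": 0.2},
  {"slide": [0.004, 0, 0], "spin": 0.2},
  {"slide": [0.003, 0, 0], "spin": 0},
  {"slide": [0.002, 0, 0], "spin": 0},
  {"slide": [0.001, 0, 0], "spin": 0},
  {"slide": [0, 0, 0], "spin": 0},
])

```text
time: 6.68
position: [0.517, -0.0306, -0.0115]
tool_rot: [3.141, -0.0, -0.095]
force: [-3.0, 0.1, 1.7]
finger_gap: 0.0428
gripper_force: 1.5
```

jog_arm([
  {"slide": [0.0015, 0, 0], "spin": 0},
  {"slide": [0.0015, 0, 0], "spin": 0},
  {"slide": [0.001, 0, 0], "spin": 0},
  {"slide": [0, 0, 0], "spin": 0},
])

```text
time: 7.02
position: [0.5183, -0.0306, -0.0118]
tool_rot: [-3.141, 0.005, -0.095]
force: [-10.0, 0.3, 8.2]
finger_gap: 0.0427
gripper_force: 5.5
```

jog_arm([
  {"slide": [0.001, 0, 0], "spin": 0},
  {"slide": [0.001, 0, 0], "spin": 0},
  {"slide": [0, 0, 0], "spin": 0},
  {"slide": [0, 0, 0], "spin": 0},
])

```text
time: 7.35
position: [0.5182, -0.0305, -0.0119]
tool_rot: [-3.141, 0.009, -0.095]
force: [-16.0, 1.3, 11.5]
finger_gap: 0.0429
gripper_force: 8.4
```

The pack is seated: the contact is rigid at the expected TCP x. I'll retreat and head for the handle.

jog_arm([
  {"slide": [-0.01, 0, 0], "spin": 0},
  {"slide": [-0.03, 0, 0], "spin": 0},
  {"slide": [-0.035, 0, 0], "spin": 0},
  {"slide": [0, 0, -0.02], "spin": -6.76},
  {"slide": [0, 0, -0.025], "spin": -6.76},
  {"slide": [0, 0, -0.025], "spin": -6.76},
  {"slide": [0, 0, 0], "spin": -6.76},
  {"slide": [0, 0, 0], "spin": -6.76},
  {"slide": [0, 0, 0], "spin": -6.76},
  {"slide": [0, 0, 0], "spin": -6.76},
], claw=1)

```text
time: 8.18
position: [0.4497, -0.0244, 0.0591]
tool_rot: [3.139, -0.002, 0.736]
force: [0.2, -0.4, -0.2]
finger_gap: 0.0854
gripper_force: 0.0
```

jog_arm([
  {"slide": [0, 0, 0], "spin": -6.76},
  {"slide": [0, 0, 0], "spin": -6.76},
  {"slide": [0, 0, 0], "spin": -6.76},
  {"slide": [0, 0, 0], "spin": -6.76},
  {"slide": [0, 0, 0], "spin": -6.76},
  {"slide": [0, 0, 0], "spin": -6.76},
  {"slide": [0.03, 0.003, 0], "spin": 0},
  {"slide": [0.035, 0.0035, 0], "spin": 0},
  {"slide": [0.035, 0.0035, 0], "spin": 0},
  {"slide": [0, 0, 0], "spin": 0},
])

```text
time: 9.02
position: [0.4738, 0.0783, 0.0591]
tool_rot: [3.137, -0.002, 1.442]
force: [-1.4, 0.4, 0.1]
finger_gap: 0.0852
gripper_force: 0.0
```

jog_arm([
  {"slide": [0.0325, -0.0022, 0], "spin": 0},
  {"slide": [0.0325, -0.0022, 0], "spin": 0},
  {"slide": [0.0325, -0.0022, 0], "spin": 0},
  {"slide": [0.0325, -0.0022, 0], "spin": 0},
  {"slide": [0.0325, -0.0022, 0], "spin": 0},
  {"slide": [0.0325, -0.0022, 0], "spin": 0},
  {"slide": [0.0325, -0.0022, 0], "spin": 0},
  {"slide": [0.0325, -0.0022, 0], "spin": 0},
  {"slide": [0, 0, 0], "spin": 0},
  {"slide": [0, 0, 0], "spin": 0},
])

```text
time: 9.85
position: [0.4886, 0.3355, 0.0583]
tool_rot: [3.14, -0.001, 1.441]
force: [-0.7, 0.1, -0.1]
finger_gap: 0.0855
gripper_force: 0.0
```

jog_arm([
  {"slide": [0.003, 0.001, 0.02], "spin": 0},
  {"slide": [0, 0, 0.02], "spin": 0},
  {"slide": [0, 0, 0.02], "spin": 0},
  {"slide": [0, 0, 0.01], "spin": 0},
  {"slide": [0, 0, 0.006], "spin": 0},
  {"slide": [0, 0, 0], "spin": 0},
])

```text
time: 10.35
position: [0.4894, 0.3356, -0.0184]
tool_rot: [-3.14, 0.001, 1.438]
force: [-0.5, 0.2, 0.8]
finger_gap: 0.0855
gripper_force: 0.0
```

```bash
python3 - <<'E'
from plant import get_image,observe
import cv2,numpy as np
a=get_image("top")["color"][150:280,140:400,::-1];b=get_image("side")["color"][265:365,300:400,::-1];c=get_image("side")["color"][165:265,280:400,::-1]
o=np.zeros((600,780,3),np.uint8);o[:390]=cv2.resize(a,None,fx=3,fy=3,interpolation=2)
o[390:600,:210]=cv2.resize(b,(210,210),interpolation=2);o[390:600,300:552]=cv2.resize(c,(252,210),interpolation=2)
cv2.imwrite("pics/grasp.png",cv2.convertScaleAbs(o,alpha=1.4)); cv2.imwrite("pics/topG.png",get_image("top")["color"][:,:,::-1])
E
```

```text
(no output)
```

View pics/grasp.png

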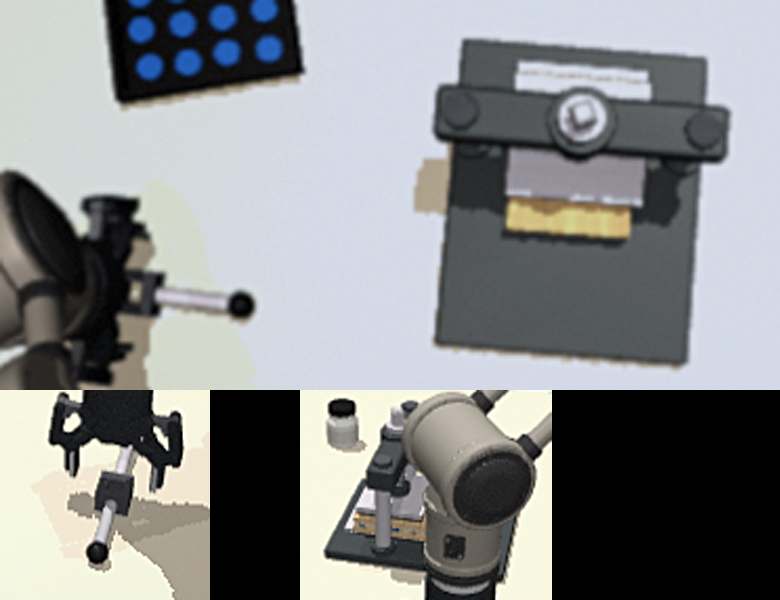

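The grasp view shows the fingers straddling the hub at (115,492) in the side crop. The pack is now square against the stop, with only about 25 mm showing in front of the platen. I'll finish the descent and close.

jog_arm([
  {"slide": [0.003, 0.0005, 0.005], "spin": 0},
  {"slide": [0, 0, 0.005], "spin": 0},
  {"slide": [0, 0, 0.004], "spin": 0},
  {"slide": [0, 0, 0], "spin": 0},
])

```text
time: 10.88
position: [0.4897, 0.3393, -0.0326]
tool_rot: [-3.14, 0.001, 1.439]
force: [-0.4, -0.4, 0.6]
finger_gap: 0.0858
gripper_force: 0.0
```

jog_arm([
  {"slide": [0, 0, 0], "spin": 0},
  {"slide": [0, 0, 0], "spin": 0},
  {"slide": [0, 0, 0], "spin": 0},
  {"slide": [0, 0, 0], "spin": 0},
  {"slide": [0, 0, 0], "spin": 0},
  {"slide": [0, 0, 0], "spin": 0},
], claw=-0.3, newtons=60)

```text
time: 11.38
position: [0.4906, 0.3398, -0.0311]
tool_rot: [3.141, -0.0, 1.438]
force: [0.1, 0.8, 3.7]
finger_gap: 0.0366
gripper_force: 62.1
```

jog_arm([
  {"slide": [0, 0, -0.01], "spin": 0},
  {"slide": [0, 0, -0.03], "spin": 0},
  {"slide": [0, 0, -0.04], "spin": 0},
  {"slide": [0, 0, -0.04], "spin": 0},
  {"slide": [0, 0, -0.04], "spin": 0},
  {"slide": [0, 0, -0.04], "spin": 0},
  {"slide": [0, 0, -0.025], "spin": 0},
  {"slide": [0, 0, 0], "spin": 0},
], claw=-1, newtons=90)

```text
time: 12.05
position: [0.4928, 0.3408, 0.2005]
tool_rot: [3.132, -0.006, 1.439]
force: [0.8, 0.7, -2.8]
finger_gap: 0.0366
gripper_force: 92.1
```

jog_arm([
  {"slide": [-0.0325, 0.0146, 0], "spin": 0},
  {"slide": [-0.0325, 0.0146, 0], "spin": 0},
  {"slide": [-0.0325, 0.0146, 0], "spin": 0},
  {"slide": [-0.0325, 0.0146, 0], "spin": 0},
  {"slide": [-0.0325, 0.0146, 0], "spin": 0},
  {"slide": [-0.0325, 0.0146, 0], "spin": 0},
  {"slide": [-0.0325, 0.0146, 0], "spin": 0},
  {"slide": [-0.0325, 0.0146, 0], "spin": 0},
  {"slide": [-0.0325, 0.0146, 0], "spin": 0},
  {"slide": [-0.025, 0.012, 0], "spin": 0},
])

```text
time: 12.88
position: [0.59, 0.0031, 0.1919]
tool_rot: [-3.139, 0.001, 1.437]
force: [0.8, 0.3, -3.2]
finger_gap: 0.0367
gripper_force: 91.8
```

jog_arm([
  {"slide": [0, 0, 0], "spin": -6},
  {"slide": [0, 0, 0], "spin": -6},
  {"slide": [0, 0, 0], "spin": -6},
  {"slide": [0, 0, 0], "spin": -5},
  {"slide": [0, 0, 0], "spin": 0},
  {"slide": [0, 0, 0], "spin": 0},
  {"slide": [0, 0, 0], "spin": 0},
])

```text
time: 13.47
position: [0.5902, 0.006, 0.1927]
tool_rot: [-3.14, -0.001, 1.837]
force: [-0.9, 0.4, -3.2]
finger_gap: 0.0362
gripper_force: 91.9
```

```bash
python3 - <<'E'
from plant import get_image,observe
import cv2,numpy as np
a=get_image("top")["color"][:,:,::-1];b=get_image("side")["color"][:,:,::-1];cv2.imwrite("pics/topH.png",a);cv2.imwrite("pics/sideH.png",b)
o=np.zeros((600,800,3),np.uint8);o[:400,:600]=cv2.resize(a[140:240,255:405],None,fx=4,fy=4,interpolation=2)
o[300:600,500:800]=cv2.resize(b[130:230,280:380],(300,300),interpolation=2)
o[400:600,:300]=cv2.resize(b[50:350,180:630],(300,200))
cv2.imwrite("pics/hover.png",cv2.convertScaleAbs(o,alpha=1.5)); print(observe()["position"],observe()["tool_rot"],observe()["qpos"])
E
```

```text
[0.59047115 0.00602867 0.19314206] [-3.14090190e+00 -1.28036485e-04  1.83844541e+00] [-1.19450471e-01  4.64539493e-01  1.33625468e+00 -1.46023856e-04
  1.34148646e+00 -3.87066362e-01]
```

View pics/hover.png

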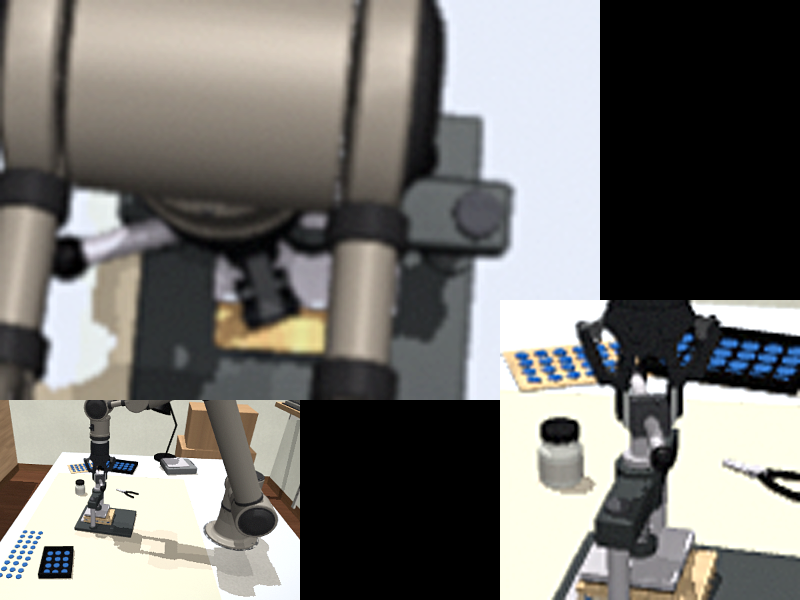

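The hover view has the near arm's ball at (68,257) in the top crop, which is pixel (272,204). In the side view it is at pixel (334,182), and the hub at (331,168). From here I'll work numerically only: find the ball centroid and triangulate it.

```bash
cat > ball.py <<'E'
from h import *
from plant import get_image
from scipy.optimize import least_squares
d=get_image("side"); Ks,Ds,Rs,ts=d["intrinsics"],np.array(d["distortion"]),d["R"],d["t"]
def projs(X): return cv2.projectPoints(np.array(X,float).reshape(-1,3),cv2.Rodrigues(Rs)[0],ts,Ks,Ds)[0][:,0]
def blob(im,u,v,r,th):
    g=im[v-r:v+r+1,u-r:u+r+1].max(2); m=(g<th).astype(np.uint8)
    n,l,s,c=cv2.connectedComponentsWithStats(m,connectivity=4)
    return [(s[i,4],(c[i]+[u-r,v-r]).round(2).tolist(),s[i,2:4].tolist()) for i in range(1,n) if s[i,4]>8]
E
python3 - <<'E'
from ball import *
T=cv2.imread("pics/topH.png");S=cv2.imread("pics/sideH.png")
for th in(30,45,60):print(th,"top",blob(T,272,204,9,th))
for th in(15,20,25,30,40):print(th,"side",blob(S,334,182,8,th))
print(S[174:192,324:346].max(2))
E
```

```text
30 top [(np.int32(62), [271.5, 204.19], [8, 9])]
45 top [(np.int32(75), [271.4, 204.25], [10, 11])]
60 top [(np.int32(85), [271.04, 204.02], [10, 11])]
15 side [(np.int32(42), [334.6, 183.17], [8, 16])]
20 side [(np.int32(58), [334.45, 182.91], [8, 16])]
25 side [(np.int32(65), [334.37, 182.82], [8, 16])]
30 side [(np.int32(82), [333.65, 183.52], [13, 17])]
40 side [(np.int32(91), [333.29, 183.7], [13, 17])]
[[ 28  30  32  28  30  73  84 103 110 108  48  30  32  49  29  96 179 178
  174 174 174 174]
 [ 44  39  47  49  45  65  99 124 132 113  62  40  44  50  13  98 180 178
  174 174 173 175]
 [ 69  70  82  85  83  68 136 165 176 137  86  62  57  42  10  98 181 178
  174 175 174 175]
 [ 83  93  92  94  92  66 123 148 163 157 105  62  52  31   6  98 181 179
  174 174 174 174]
 [ 82  90  91  90  91  74 101 137 152  93  76  47  43  22   3  99 181 178
  175 174 174 174]
 [ 80  90  90  91  90  93  78  71  19  24  22  15  14  18   0 114 179 177
  174 175 174 175]
 [ 84  88  89  89  90 105  52   8  18  53  44  27  15  10   1 148 180 177
  174 174 174 174]
 [ 96  88  87  88  92  97  32   7  19
[... 286 characters left out ...]
1   5   2   6 158 181 177 175
  174 174 174 173]
 [ 81  84  86  87  84  82  45  13  11  12   5   6  13  81 184 180 175 175
  174 175 174 174]
 [ 42  52  54  56  48  30  57  27  14   8   8   0  91 156 180 176 175 174
  174 174 173 174]
 [ 52  51  46  48  53  44  43  31  20  19   5  14 163 184 178 175 175 174
  174 174 174 174]
 [ 26  25  22  26  24  24  27  26  27  23   8  59 187 182 176 174 175 174
  174 175 174 174]
 [ 35  35  34  34  28  36  32  28  29  18   7  84 183 180 175 174 173 174
  175 175 174 174]
 [ 51  51  53  51  40  55  41  27  25  19   9  93 181 178 174 174 174 174
  174 174 174 174]
 [ 57  53  56  58  52  52  39  25  21  20  29  89 181 178 175 174 174 174
  174 174 174 174]]
```

```bash
python3 - <<'E'
from ball import *
f=lambda X:np.r_[proj(X)[0]-[271.4,204.2],projs(X)[0]-[334.0,182.8]]
r=least_squares(f,[.6,.09,.23]);print(r.x,r.fun)
yaw=1.8384;dr=np.array([np.cos(yaw),np.sin(yaw)])
print("hub tri",r.x[:2]-.09*dr)
w=top(271.4,204.2,.238);print("hub top@.238",w-.09*dr)
print("TCP",.59047,.00603)
# spindle tip in side view
print(projs([.6055,-.0343,.202]))
E
```

```text
[0.56757145 0.09137108 0.23625206] [ 0.01879655  0.29824587 -0.3970481  -0.0581883 ]
hub tri [0.59136935 0.00457442]
hub top@.238 [0.59176335 0.00439248]
TCP 0.59047 0.00603
[[325.54683477 172.99641645]]
```

jog_arm([
  {"slide": [-0.0205, 0.0017, 0], "spin": 0},
  {"slide": [-0.0205, 0.0017, 0], "spin": 0},
  {"slide": [0, 0, 0.006], "spin": 0},
  {"slide": [0, 0, 0.006], "spin": 0},
  {"slide": [0, 0, 0.004], "spin": 0},
  {"slide": [0, 0, 0], "spin": 0},
  {"slide": [0, 0, 0], "spin": 0},
])

```text
time: 14.25
position: [0.6045, -0.0319, 0.1771]
tool_rot: [-3.141, -0.001, 1.841]
force: [-0.2, 0.9, -4.2]
finger_gap: 0.0361
gripper_force: 91.9
```

```bash
python3 - <<'E'
from ball import *
from plant import observe
o=observe();print(o["position"],o["tool_rot"],o["force"])
T=get_image("top")["color"];S=get_image("side")["color"]
yaw=o["tool_rot"][2];p=o["position"]
b=np.r_[p[:2]+[.001,-.0015]+.09*np.array([np.cos(yaw),np.sin(yaw)]),p[2]+.0435]
u,s=proj(b)[0].round().astype(int),projs(b)[0].round().astype(int);print(u,s)
for th in(30,45,60):print(blob(T,*u,9,th))
for th in(20,30):print(blob(S,*s,7,th))
print(S[s[1]-8:s[1]+9,s[0]-9:s[0]+10].max(2))
E
```

```text
[ 0.60476589 -0.03198683  0.17755618] [-3.14150668e+00 -8.03167201e-05  1.84071034e+00] [ 0.19149059  0.14064632 -3.96982528]
[291 198] [330 181]
[(np.int32(30), [297.2, 203.0], [6, 8])]
[(np.int32(48), [297.5, 203.6], [7, 9]), (np.int32(17), [285.53, 206.53], [10, 3])]
[(np.int32(11), [298.18, 190.0], [4, 4]), (np.int32(83), [294.13, 204.0], [19, 10])]
[(np.int32(38), [330.42, 181.37], [8, 8]), (np.int32(16), [335.62, 184.0], [4, 9])]
[(np.int32(80), [332.18, 182.46], [11, 11]), (np.int32(10), [325.5, 187.5], [6, 2])]
[[ 19  20  28  26  40  92 122 109 109  74  34  32  47  52  28  16  47  30
   92]
 [110 117  69  49  71 121 164 133 134  97  37  30  30  29  28  40  52  31
   95]
 [188 198 125  88 110 107 149 171 179 142  64  35  38  35  39  63  49  15
   97]
 [179 189 110  85  98  77 134 149 153 163  92  58  63  64  63  58  44   8
   98]
 [178 187 110  78  90  74 118  83  21   4  32  30  54  62  63  53  32   5
   98]
 [179 186 108  77  92  94  43  12  32  35  18  10  29  55  61  48  20   6
   98]
 [178 164  92  78  96  74  25  12  26  39  27  18   9  24  53  32  20   1
  114]
 [163 101  69  78 100  44  11   9  19  26  21  17   7  17  48  26  18   0
  147]
 [144 101  79  83 100  50  12  12  16  19  17  15   6  18  35  19  11  11
  156]
 [ 70  89  93  88 101  61  14   9   7  10  12  11   6  20  23  18   3  88
  184]
 [ 63  82  87  94 101  75  31   5   9   7  10   9  12  25  22  14  13 161
  182]
 [ 62  77  86  89  92  99  74  43  14   9   7  13  22  21  15   4  90 185
  180]
 [ 38  60  78  83  88  91  95  78  38  15  33  39  34  22  13  16 160 182
  178]
 [ 33  27  32  38  50  53  55  47  33  33  56  46  26  13   5  89 184 180
  176]
 [ 26  29  32  26  26  26  27  28  33  32  29  24  22  12  17 162 182 177
  175]
 [ 27  27  27  26  29  27  25  30  29  29  28  26  24   8  58 187 182 176
  174]
 [ 31  30  30  29  30  30  31  28  27  31  31  28  19   6  83 184 179 175
  175]]
```

jog_arm([
  {"slide": [-0.0007, 0, 0.003], "spin": 0},
  {"slide": [0, 0, 0.003], "spin": 0},
  {"slide": [0, 0, 0.002], "spin": 0},
  {"slide": [0, 0, 0.002], "spin": 0},
  {"slide": [0, 0, 0], "spin": 0},
])

```text
time: 14.82
position: [0.6048, -0.0333, 0.167]
tool_rot: [-3.141, -0.0, 1.84]
force: [-1.3, -0.3, -3.1]
finger_gap: 0.0363
gripper_force: 91.9
```

jog_arm([
  {"slide": [0, 0, 0.001], "spin": 0},
  {"slide": [0, 0, 0.001], "spin": 0},
  {"slide": [0, 0, 0.001], "spin": 0},
  {"slide": [0, 0, 0.001], "spin": 0},
  {"slide": [0, 0, 0], "spin": 0},
])

```text
time: 15.23
position: [0.6045, -0.0331, 0.1631]
tool_rot: [-3.14, -0.001, 1.84]
force: [-4.4, 1.5, -3.0]
finger_gap: 0.0363
gripper_force: 92.0
```

jog_arm([
  {"slide": [0.0001, -0.0004, 0.001], "spin": 0},
  {"slide": [0, 0, 0.0015], "spin": 0},
  {"slide": [0, 0, 0.0015], "spin": 0},
  {"slide": [0, 0, 0.001], "spin": 0},
  {"slide": [0, 0, 0], "spin": 0},
])

```text
time: 15.65
position: [0.6045, -0.0331, 0.1582]
tool_rot: [-3.141, -0.0, 1.84]
force: [-3.4, 2.9, -2.4]
finger_gap: 0.036
gripper_force: 92.0
```

```bash
python3 -c "
from plant import observe
o=observe();print(o['position'],o['force'],o['ft_torque'])"
```

```text
[ 0.60446151 -0.03313201  0.15817957] [-3.44394051  2.90634318 -2.35077189] [0.45154582 0.58212336 0.00290575]
```

jog_arm([
  {"slide": [0.0004, -0.0002, 0.0015], "spin": 0},
  {"slide": [0, 0, 0.002], "spin": 0},
  {"slide": [0, 0, 0.002], "spin": 0},
  {"slide": [0, 0, 0.0015], "spin": 0},
  {"slide": [0, 0, 0.001], "spin": 0},
  {"slide": [0, 0, 0], "spin": 0},
])

```text
time: 16.15
position: [0.6044, -0.0331, 0.15]
tool_rot: [-3.141, -0.0, 1.84]
force: [-1.5, 1.8, -3.6]
finger_gap: 0.0366
gripper_force: 91.8
```

jog_arm([
  {"slide": [0, 0, 0.001], "spin": 0},
  {"slide": [0, 0, 0.001], "spin": 0},
  {"slide": [0, 0, 0.001], "spin": 0},
  {"slide": [0, 0, 0], "spin": 0},
])

```text
time: 16.48
position: [0.6044, -0.0331, 0.1473]
tool_rot: [3.142, 0.0, 1.84]
force: [-2.0, 1.3, -3.1]
finger_gap: 0.0365
gripper_force: 91.9
```

jog_arm([
  {"slide": [0, 0, 0.001], "spin": 0},
  {"slide": [0, 0, 0.001], "spin": 0},
  {"slide": [0, 0, 0], "spin": 0},
])

```text
time: 16.73
position: [0.6045, -0.0331, 0.147]
tool_rot: [3.14, 0.001, 1.84]
force: [-5.1, 1.0, 6.8]
finger_gap: 0.0363
gripper_force: 93.1
```

The seat is confirmed: the handle rose 178.1 mm between table contact and this contact, and the collar is at 178 mm. Now I'll turn the handle clockwise (positive spin), following the small eccentricity.

jog_arm([
  {"slide": [0, 0, -0.001], "spin": 0},
  {"slide": [0, 0.0001, 0], "spin": 3},
  {"slide": [0, 0.00016, 0], "spin": 6},
  {"slide": [0, 0.00016, 0], "spin": 6},
  {"slide": [0, 0.00016, 0], "spin": 6},
  {"slide": [0, 0.00016, 0], "spin": 6},
  {"slide": [0, 0.0001, 0], "spin": 3},
  {"slide": [0, 0, 0], "spin": 0},
], newtons=120)

```text
time: 17.4
position: [0.6053, -0.0329, 0.1471]
tool_rot: [3.141, -0.0, 1.315]
force: [-3.9, 1.7, 4.6]
finger_gap: 0.0359
gripper_force: 121.0
```

```bash
python3 -c "
from plant import observe
o=observe();print(o['position'],o['tool_rot'],o['force'],o['ft_torque'],o['tau'][5])"
```

```text
[ 0.60527403 -0.03285032  0.14714383] [ 3.14097854e+00 -8.68870345e-05  1.31488116e+00] [-3.8667745   1.68002483  4.58235134] [0.47972547 0.8586364  0.13348516] 1.0005336999893188
```

jog_arm([
  {"slide": [0, 0.0001, 0], "spin": 4},
  {"slide": [0, 0.00016, 0], "spin": 6},
  {"slide": [0, 0.00016, 0], "spin": 6},
  {"slide": [0, 0.00016, 0], "spin": 6},
  {"slide": [0, 0.00016, 0], "spin": 6},
  {"slide": [0, 0.00016, 0], "spin": 6},
  {"slide": [0, 0.00016, 0], "spin": 6},
  {"slide": [0, 0.00016, 0], "spin": 6},
  {"slide": [0, 0.0001, 0], "spin": 4},
  {"slide": [0, 0, 0], "spin": 0},
])

```text
time: 18.23
position: [0.6068, -0.0341, 0.1471]
tool_rot: [3.14, -0.001, 0.443]
force: [-2.8, 0.8, 3.8]
finger_gap: 0.0352
gripper_force: 120.9
```

```bash
python3 -c "
from plant import observe
o=observe();print(o['position'],o['tool_rot'],o['force'],o['ft_torque'],o['tau'][5])"
```

```text
[ 0.60684161 -0.03411332  0.14713931] [ 3.14011878e+00 -1.29364149e-03  4.42969142e-01] [-2.7863196   0.83663978  3.78222883] [0.13768746 0.51007894 0.00789543] 1.1218931525945663
```

jog_arm([
  {"slide": [0, 0.00012, 0], "spin": 5},
  {"slide": [0, 0.00016, 0], "spin": 6},
  {"slide": [0, 0.00016, 0], "spin": 6},
  {"slide": [0, 0.00016, 0], "spin": 6},
  {"slide": [0, 0.00016, 0], "spin": 6},
  {"slide": [0, 0.0001, 0], "spin": 4},
  {"slide": [0, 0.0001, 0], "spin": 3},
  {"slide": [0, 0, 0], "spin": 0},
])

```text
time: 18.9
position: [0.6071, -0.0356, 0.1471]
tool_rot: [3.14, -0.002, -0.183]
force: [-1.2, -1.5, 3.5]
finger_gap: 0.036
gripper_force: 121.0
```

```bash
python3 -c "
from plant import observe
o=observe();print(o['position'],o['tool_rot'],o['force'],o['ft_torque'],o['tau'][5])"
```

```text
[ 0.60706351 -0.03555379  0.14714388] [ 3.14045173e+00 -2.18761562e-03 -1.83185168e-01] [-1.22651406 -1.53884363  3.53890929] [-0.18937479  0.35485755  0.1465657 ] 0.9065069630742073
```

jog_arm([
  {"slide": [0, 0, 0], "spin": 2},
  {"slide": [0, 0.0001, 0], "spin": 2},
  {"slide": [0, 0, 0], "spin": 2},
  {"slide": [0, 0.0001, 0], "spin": 2},
  {"slide": [0, 0, 0], "spin": 0},
])

```text
time: 19.32
position: [0.607, -0.0359, 0.1471]
tool_rot: [3.141, -0.002, -0.322]
force: [-1.6, -3.2, 4.7]
finger_gap: 0.0358
gripper_force: 121.0
```

```bash
python3 -c "
from plant import observe
o=observe();print(o['position'],o['tool_rot'],o['force'],o['ft_torque'],o['tau'][5])"
```

```text
[ 0.60696684 -0.03586159  0.14712694] [ 3.14058310e+00 -2.26690036e-03 -3.21705232e-01] [-1.64200729 -3.15788513  4.74826866] [-0.44469919  0.39594504  0.12985536] 0.6396315805613995
```

jog_arm([
  {"slide": [0, 0, 0], "spin": 2},
  {"slide": [0, 0.0001, 0], "spin": 2},
  {"slide": [0, 0, 0], "spin": 0},
])

```text
time: 19.57
position: [0.6069, -0.036, 0.1471]
tool_rot: [3.141, -0.002, -0.392]
force: [-1.2, -4.2, 5.7]
finger_gap: 0.0355
gripper_force: 121.1
```

```bash
python3 -c "
from plant import observe
o=observe();print(o['position'],o['tool_rot'],o['force'],o['ft_torque'],o['tau'][5])"
```

```text
[ 0.60693849 -0.03597548  0.14713656] [ 3.14068581e+00 -2.36541520e-03 -3.91811674e-01] [-1.23206058 -4.16239143  5.68744628] [-0.73173242  0.37356813  0.1119797 ] 0.631354171782732
```

jog_arm([
  {"slide": [0, 0, 0], "spin": 2},
  {"slide": [0, 0.0001, 0], "spin": 2},
  {"slide": [0, 0, 0], "spin": 0},
])

```text
time: 19.82
position: [0.6069, -0.0362, 0.1471]
tool_rot: [3.141, -0.002, -0.462]
force: [-2.0, -5.9, 5.2]
finger_gap: 0.036
gripper_force: 121.1
```

```bash
python3 -c "
from plant import observe
o=observe();print(o['position'],o['tool_rot'],o['force'],o['ft_torque'],o['tau'][5])"
```

```text
[ 0.60685772 -0.03617801  0.14714639] [ 3.14073547e+00 -2.42375159e-03 -4.61835343e-01] [-1.95535986 -5.89879052  5.15731632] [-0.70603731  0.35926414  0.15191247] 0.5886185355484486
```

jog_arm([
  {"slide": [0.0002, -0.0001, 0], "spin": 1.5},
  {"slide": [0, 0, 0], "spin": 1.5},
  {"slide": [0, 0, 0], "spin": 0},
])

```text
time: 20.07
position: [0.6068, -0.0363, 0.1471]
tool_rot: [3.14, -0.002, -0.513]
force: [-3.2, -5.1, 7.0]
finger_gap: 0.0357
gripper_force: 121.2
```

```bash
python3 - <<'E'
from ball import *
from plant import observe
o=observe();print(o['position'],o['tool_rot'],o['force'],o['ft_torque'],o['tau'][5])
S=get_image("side")["color"][:,:,::-1];T=get_image("top")["color"][:,:,::-1]
cv2.imwrite("pics/sideT.png",S);cv2.imwrite("pics/topT.png",T)
y=o["tool_rot"][2]
for s in(1,-1):
    b=[.6055+s*.09*np.cos(y),-.0343+s*.09*np.sin(y),.192]
    u,v=proj(b)[0].round().astype(int),projs(b)[0].round().astype(int)
    print(s,u,[blob(T,*u,9,t) for t in(30,45)],v,[blob(S,*v,8,t) for t in(20,30)])
S0=cv2.imread("pics/side0.png")
a=-.0952
def W(x,yy,z):return [.6055+np.cos(a)*x-np.sin(a)*yy,-.0343+np.sin(a)*x+np.cos(a)*yy,z]
for x in(-.045,-.03,.03,.045):
    print(x,"z51/44 bottom",projs(W(x,.055,.051))[0].round(1),projs(W(x,.055,.044))[0].round(1))
    u,v=projs(W(x,.055,.05))[0].round().astype(int)
    print(S0[v-9:v+8,u].mean(1).round().astype(int)); print(S[v-9:v+8,u].mean(1).round().astype(int))
E
```

```text
[ 0.60680261 -0.03627884  0.14714169] [ 3.14028141e+00 -2.05099333e-03 -5.12250791e-01] [-3.28610906 -4.34593815  5.84929326] [-0.76943227  0.53850296  0.37976066] 0.5165372975170612
1 [354 151] [[], []] [302 168] [[(np.int32(72), [300.0, 172.1], [12, 11])], [(np.int32(95), [299.8, 172.14], [12, 11])]]
-1 [313 226] [[(np.int32(196), [312.72, 227.9], [19, 14])], [(np.int32(242), [311.93, 227.07], [19, 19])]] [351 184] [[(np.int32(36), [351.17, 184.5], [7, 6])], [(np.int32(38), [351.11, 184.37], [7, 7])]]
-0.045 z51/44 bottom [336.  227.4] [336.  229.3]
[104 102 102  99 101 105  85  80  35  85  83  71  70  76  77  37  24]
[103  92  93  93  99 109 112 114  90  84  30  83  86  85  91  90  82]
-0.03 z51/44 bottom [331.2 226.7] [331.2 228.7]
[103 103 103 103 105 109  85  81  31  20  29  27  30  30  28  31  27]
[ 94  93  98 108 107 106 109 112  88  79  34  59  87  92  95  86  84]
0.03 z51/44 bottom [311.9 224.3] [312.  226.3]
[156 157 159 161 156 113  86  83  19  55  53  49  29  30  29  24  29]
[152 151 151 151 153 155 150 112  89  82  33  85  91  98  90  89  83]
0.045 z51/44 bottom [307.2 223.7] [307.2 225.7]
[ 46  42  57 123 168 153  85  78  80 145 130  80  59  25  29  47  51]
[ 51  46  60 121 164 153 162 144  88  80  40  68  86  91  98  88  84]
```

The platen has dropped about 2 px (7 mm), so it is just meeting the pack, and the torque has started to rise. Tightening now.

jog_arm([
  {"slide": [0, 0, 0], "spin": 1},
  {"slide": [0, 0, 0], "spin": 1},
  {"slide": [0, 0, 0], "spin": 0},
  {"slide": [0, 0, 0], "spin": 0},
])

```text
time: 20.55
position: [0.6068, -0.0363, 0.1471]
tool_rot: [3.14, -0.002, -0.546]
force: [-3.1, -5.6, 6.4]
finger_gap: 0.0358
gripper_force: 121.2
```

```bash
python3 -c "
from plant import observe
o=observe();print(o['position'],o['tool_rot'],o['force'],o['ft_torque'],o['tau'][5])"
```

```text
[ 0.60675645 -0.0363433   0.14711861] [ 3.14006485e+00 -2.12993012e-03 -5.46355990e-01] [-3.07962683 -5.59793111  6.36138806] [-0.87886722  0.48773048  0.64648336] 0.6972868368029594
```

jog_arm([
  {"slide": [0, 0, 0], "spin": 1},
  {"slide": [0, 0, 0], "spin": 1},
  {"slide": [0, 0, 0], "spin": 0},
  {"slide": [0, 0, 0], "spin": 0},
])

```text
time: 20.88
position: [0.6067, -0.0365, 0.1471]
tool_rot: [3.14, -0.002, -0.581]
force: [-3.2, -6.6, 6.2]
finger_gap: 0.036
gripper_force: 121.3
```

```bash
python3 -c "
from plant import observe
o=observe();print(o['position'],o['tool_rot'],o['force'],o['ft_torque'],o['tau'][5])"
```

```text
[ 0.60672831 -0.03645356  0.14713522] [ 3.13991865e+00 -2.26161275e-03 -5.80842018e-01] [-3.15604218 -6.6423146   6.20325298] [-0.94963273  0.54436114  0.83591602] 0.9335797838866711
```

jog_arm([
  {"slide": [0, 0, 0], "spin": 1},
  {"slide": [0, 0, 0], "spin": 1},
  {"slide": [0, 0, 0], "spin": 1},
  {"slide": [0, 0, 0], "spin": 0},
  {"slide": [0, 0, 0], "spin": 0},
])

```text
time: 21.3
position: [0.6066, -0.0366, 0.1471]
tool_rot: [3.14, -0.002, -0.632]
force: [-3.7, -6.5, 6.0]
finger_gap: 0.0359
gripper_force: 121.4
```

```bash
python3 -c "
from plant import observe
o=observe();print(o['position'],o['tool_rot'],o['force'],o['ft_torque'],o['tau'][5])"
```

```text
[ 0.60664773 -0.03655797  0.14712692] [ 3.13960240e+00 -2.41355760e-03 -6.32389113e-01] [-3.70804112 -6.51847087  6.04927683] [-0.95339238  0.59934502  1.24069621] 1.3011066243052483
```

jog_arm([
  {"slide": [0, 0, 0], "spin": 1},
  {"slide": [0, 0, 0], "spin": 0.7},
  {"slide": [0, 0, 0], "spin": 0},
  {"slide": [0, 0, 0], "spin": 0},
])

```text
time: 21.63
position: [0.6066, -0.0366, 0.1471]
tool_rot: [3.139, -0.003, -0.661]
force: [-3.6, -6.1, 6.1]
finger_gap: 0.0359
gripper_force: 121.5
```

```bash
python3 -c "
from plant import observe
o=observe();print(o['position'],o['tool_rot'],o['force'],o['ft_torque'],o['tau'][5])"
```

```text
[ 0.60659908 -0.03659871  0.14713196] [ 3.13945404e+00 -2.50832656e-03 -6.61458039e-01] [-3.6427089  -6.11729305  6.13500895] [-0.98704667  0.63005783  1.53338666] 1.5668507292866707
```

Firm: about 1.5 N·m, or 17 N on an arm. Releasing and rising straight up.

jog_arm([
  {"slide": [0, 0, 0], "spin": 0},
  {"slide": [0, 0, 0], "spin": 0},
  {"slide": [0, 0, 0], "spin": 0},
  {"slide": [0, 0, 0], "spin": 0},
  {"slide": [0, 0, 0], "spin": 0},
], claw=0.6, newtons=20)

```text
time: 22.05
position: [0.6066, -0.0348, 0.1464]
tool_rot: [-3.141, 0.0, -0.667]
force: [-0.8, -0.1, 0.5]
finger_gap: 0.0682
gripper_force: 0.0
```

jog_arm([
  {"slide": [0, 0, -0.005], "spin": 0},
  {"slide": [0, 0, -0.015], "spin": 0},
  {"slide": [0, 0, -0.03], "spin": 0},
  {"slide": [0, 0, -0.03], "spin": 0},
  {"slide": [0, 0, -0.03], "spin": 0},
  {"slide": [0, 0, -0.02], "spin": 0},
  {"slide": [-0.04, 0, 0], "spin": 0},
  {"slide": [-0.04, 0, 0], "spin": 0},
  {"slide": [-0.04, 0, 0], "spin": 0},
  {"slide": [-0.04, 0, 0], "spin": 0},
])

```text
time: 22.88
position: [0.4794, 0.0649, 0.2768]
tool_rot: [-3.141, -0.0, -0.668]
force: [0.8, 1.2, 0.6]
finger_gap: 0.0683
gripper_force: 0.0
```

jog_arm([
  {"slide": [0, -0.04, 0], "spin": 0},
  {"slide": [0, -0.04, 0], "spin": 0},
  {"slide": [0, -0.04, 0], "spin": 0},
  {"slide": [0, -0.04, 0], "spin": 0},
  {"slide": [-0.03, -0.03, 0], "spin": 0},
  {"slide": [-0.03, -0.02, 0], "spin": 0},
  {"slide": [0, 0, 0], "spin": 0},
])

```text
time: 23.47
position: [0.5618, 0.2717, 0.276]
tool_rot: [-3.141, 0.003, -0.661]
force: [0.1, -0.7, 0.5]
finger_gap: 0.0687
gripper_force: 0.0
```

```bash
python3 - <<'E'
from ball import *
from plant import observe
o=observe();print(o['position'],o['time'])
S=get_image("side")["color"][:,:,::-1];T=get_image("top")["color"][:,:,::-1]
cv2.imwrite("pics/topF.png",T)
for s in(1,-1):
  y=-.66
  b=[.6055+s*.09*np.cos(y),-.0343+s*.09*np.sin(y),.192]
  u,v=proj(b)[0],projs(b)[0]
  print(s,u,[blob(T,*u.round().astype(int),10,t) for t in(20,30)],v,[blob(S,*v.round().astype(int),8,t) for t in(15,25)])
# pack front edge
a=-.0952
for yy in(-.03,0,.03):
  for x in(-.08,-.075,-.07): pass
  for x in np.arange(-.086,-.06,.003):
    w=[.6055+np.cos(a)*x-np.sin(a)*yy,-.0343+np.sin(a)*x+np.cos(a)*yy,.044]
    u=proj(w)[0].round().astype(int); print(round(x,3),T[u[1],u[0]].tolist(),end=' ')
  print()
T0=cv2.imread("pics/top0.png")
for n,u in dict(jar=(436,140),pliers=(450,245),tray=(207,156)).items():
  d=cv2.absdiff(T,T0)[u[1]-25:u[1]+25,u[0]-35:u[0]+35]; print(n,d.mean().round(2))
E
```

```text
[0.56273401 0.26874827 0.27633631] 23.5167
1 [359.06785831 154.25458268] [[], []] [305.17925853 166.893388  ] [[(np.int32(20), [299.4, 173.85], [9, 5])], [(np.int32(214), [305.95, 167.69], [17, 17])]]
-1 [307.98018213 222.13691731] [[], []] [347.79477965 185.98992749] [[(np.int32(16), [353.75, 182.56], [5, 5])], [(np.int32(25), [353.96, 181.84], [6, 6])]]
-0.086 [67, 66, 64] -0.083 [48, 47, 45] -0.08 [28, 27, 25] -0.077 [43, 57, 60] -0.074 [87, 125, 133] -0.071 [100, 147, 157] -0.068 [99, 147, 157] -0.065 [95, 140, 154] -0.062 [95, 141, 155] 
-0.086 [65, 65, 62] -0.083 [46, 45, 42] -0.08 [34, 32, 30] -0.077 [41, 57, 58] -0.074 [87, 126, 128] -0.071 [106, 156, 158] -0.068 [105, 157, 159] -0.065 [102, 152, 154] -0.062 [99, 148, 149] 
-0.086 [36, 35, 33] -0.083 [30, 28, 26] -0.08 [25, 24, 21] -0.077 [22, 29, 36] -0.074 [40, 58, 74] -0.071 [48, 71, 89] -0.068 [48, 71, 90] -0.065 [51, 77, 97] -0.062 [54, 80, 100] 
jar 15.68
pliers 16.61
tray 6.13
```

```bash
python3 - <<'E'
from ball import *
T=get_image("top")["color"].max(2);S=get_image("side")["color"].max(2)
def disk(I,c,r):
    m=np.zeros(I.shape,np.uint8);cv2.circle(m,tuple(np.round(c).astype(int)),r,1,-1);return I[m>0].mean().round()
for y in np.arange(-1.2,.6,.1):
    print(round(y,2),end=' ')
    for s in(1,-1):
        b=[.6055+s*.09*np.cos(y),-.0343+s*.09*np.sin(y),.192]
        print(s,proj(b)[0].round(),disk(T,proj(b)[0],3),disk(S,projs(b)[0],3),end=' ')
    print()
print("brightness right half",T[100:300,400:500].mean(),cv2.imread("pics/top0.png").max(2)[100:300,400:500].mean())
t=cv2.resize(T[130:250,280:390],None,fx=.5,fy=.5,interpolation=3);print('\n'.join(''.join('%4d'%v for v in r) for r in t[::2]))
E
```

```text
-1.2 1 [373. 172.] 83.0 21.0 -1 [294. 204.] 32.0 39.0 
-1.1 1 [371. 168.] 130.0 53.0 -1 [296. 208.] 34.0 123.0 
-1.0 1 [369. 164.] 171.0 60.0 -1 [298. 212.] 34.0 176.0 
-0.9 1 [367. 161.] 170.0 19.0 -1 [301. 215.] 34.0 174.0 
-0.8 1 [364. 158.] 170.0 21.0 -1 [303. 218.] 39.0 175.0 
-0.7 1 [360. 155.] 170.0 22.0 -1 [307. 221.] 72.0 175.0 
-0.6 1 [357. 153.] 170.0 22.0 -1 [310. 224.] 123.0 164.0 
-0.5 1 [353. 151.] 170.0 23.0 -1 [314. 226.] 91.0 112.0 
-0.4 1 [349. 149.] 108.0 35.0 -1 [318. 228.] 31.0 70.0 
-0.3 1 [345. 148.] 18.0 20.0 -1 [322. 229.] 13.0 17.0 
-0.2 1 [341. 147.] 24.0 15.0 -1 [326. 230.] 13.0 30.0 
-0.1 1 [337. 146.] 140.0 10.0 -1 [330. 231.] 42.0 63.0 
0.0 1 [333. 146.] 170.0 13.0 -1 [335. 231.] 53.0 104.0 
0.1 1 [329. 146.] 170.0 60.0 -1 [339. 230.] 63.0 152.0 
0.2 1 [324. 147.] 170.0 81.0 -1 [343. 230.] 63.0 171.0 
0.3 1 [320. 148.] 170.0 101.0 -1 [348. 229.] 89.0 176.0 
0.4 1 [316. 150.] 170.0 121.0 -1 [352. 227.] 74.0 175.0 
0.5 1 [313. 151.] 170.0 124.0 -1 [355. 225.] 61.0 175.0 
brightness right half 162.81565 144.7939
 170 170 170 170 170 170 170 170 170 170 17
[... 5886 characters left out ...]
7 169 171 170 171 170 170 170 170 171
 170 170 169 100  60  66  66  67  67  67  68  68  68  68  68  50  35  36  55  70  69  69  69  69  69  70  70  69  69  69  70  70  70  70  70  70  71  70  71  71  71  71  70  70  67  94 170 171 170 170 170 170 170 170 170
 170 170 167  76  63  65  66  66  67  67  67  68  68  68  66  39  36  43  68  68  69  69  68  68  68  69  69  70  69  69  69  70  69  70  70  71  70  69  70  70  70  70  70  71  67 110 170 171 170 171 170 170 170 170 170
 170 171 166  64  64  66  67  66  67  67  67  67  68  68  53  36  36  55  68  67  68  68  69  69  69  69  69  69  69  69  70  69  69  68  69  69  69  69  70  69  70  69  70  70  65 133 173 170 170 170 170 169 170 170 169
```

```bash
cat > chk.py <<'E'
from ball import *
T=get_image("top")["color"];Si=get_image("side")["color"]
def cen(I,u,v,r,th):
    b=blob(I,int(round(u)),int(round(v)),r,th); return max(b)[1:] if b else None
def run(y):
    for s in(1,-1):
        b=[.6055+s*.09*np.cos(y),-.0343+s*.09*np.sin(y),.192];u,v=proj(b)[0],projs(b)[0]
        c=cen(T,*u,7,38 if s==1 else 28);d=cen(Si,*v,7,22);print(s,u.round(1),c,v.round(1),d)
        if c: w=top(*c[0],.192)-[.6055,-.0343];print("  top angle",np.arctan2(*(s*w)[::-1]).round(3),np.linalg.norm(w).round(4))
        if c and d:
            r=least_squares(lambda X:np.r_[proj(X)[0]-c[0],projs(X)[0]-d[0]],b);print("  tri",r.x.round(4))
    S0=cv2.imread("pics/side0.png");St=cv2.imread("pics/sideT.png");a=-.0952
    for x in(-.045,-.03,.03,.045):
        X=[.6055+np.cos(a)*x-np.sin(a)*.055,-.0343+np.sin(a)*x+np.cos(a)*.055,.05]
        u,v=projs(X)[0].round().astype(int)
        for I in(S0,St,Si):print(I[v-6:v+5,u].mean(1).round().astype(int),end=' ')
        print()
E
python3 -c "
import chk;chk.run(-.25)"
```

```text
1 [343.4 147.1] ([343.95, 146.47], [9, 9]) [298.1 171.2] ([300.06, 171.17], [12, 14])
  top angle -0.259 0.0917
  tri [ 0.6916 -0.0579  0.1926]
-1 [324.  229.6] ([323.13, 229.76], [13, 10]) [354.2 181.1] ([354.87, 181.77], [7, 6])
  top angle -0.268 0.0907
  tri [ 0.5175 -0.0103  0.1909]
[ 99 101 105  85  80  35  85  83  71  70  76] [ 93  99 109 112 114  90  84  30  83  86  85] [106 106 107 111 111  88  82  31  82  85  85] 
[103 105 109  85  81  31  20  29  27  30  30] [108 107 106 109 112  88  79  34  59  87  92] [107 106 106 109 111  87  81  36  59  85  91] 
[161 156 113  86  83  19  55  53  49  29  30] [151 153 155 150 112  89  82  33  85  91  98] [161 163 165 161 117  88  81  35  86  90  96] 
[123 168 153  85  78  80 145 130  80  59  25] [121 164 153 162 144  88  80  40  68  86  91] [128 170 163 169 151  86  81  38  67  82  90]
```

The handle is still fully seated: the balls triangulate to z≈0.192, as they should. But it has swung back about 0.4 rad since the sudden release, so the clamp may have loosened. I'll grip it again, tighten, and this time ease the torque off before opening.

jog_arm([
  {"slide": [0, 0, 0], "spin": -5.7},
  {"slide": [0, 0, 0], "spin": -5.7},
  {"slide": [0, 0, 0], "spin": -5.7},
  {"slide": [0, 0, 0], "spin": -5.7},
  {"slide": [0.015, 0.0353, 0], "spin": 0},
  {"slide": [0.015, 0.0353, 0], "spin": 0},
  {"slide": [0.015, 0.0353, 0], "spin": 0},
  {"slide": [0.015, 0.0353, 0], "spin": 0},
  {"slide": [0.015, 0.0353, 0], "spin": 0},
  {"slide": [0.015, 0.0353, 0], "spin": 0},
], claw=1)

```text
time: 24.75
position: [0.594, 0.0347, 0.2768]
tool_rot: [3.142, -0.001, -0.271]
force: [0.8, 0.5, 0.1]
finger_gap: 0.0852
gripper_force: 0.0
```

jog_arm([
  {"slide": [0.015, 0.0353, 0], "spin": 0},
  {"slide": [0.0145, 0.034, 0], "spin": 0},
  {"slide": [0, 0, 0], "spin": 0},
  {"slide": [0, 0, 0], "spin": 0},
  {"slide": [0, 0, 0], "spin": 0},
])

```text
time: 25.17
position: [0.6039, -0.0376, 0.2765]
tool_rot: [-3.141, 0.0, -0.271]
force: [-0.9, -0.4, 0.2]
finger_gap: 0.0856
gripper_force: 0.0
```

jog_arm([
  {"slide": [0.0004, -0.0026, 0.03], "spin": -0.4},
  {"slide": [0, 0, 0.03], "spin": 0},
  {"slide": [0, 0, 0.03], "spin": 0},
  {"slide": [0, 0, 0.02], "spin": 0},
  {"slide": [0, 0, 0.012], "spin": 0},
  {"slide": [0, 0, 0.007], "spin": 0},
  {"slide": [0, 0, 0], "spin": 0},
])

```text
time: 25.75
position: [0.6043, -0.0335, 0.1462]
tool_rot: [3.141, 0.003, -0.261]
force: [0.6, -0.3, 0.7]
finger_gap: 0.0858
gripper_force: 0.0
```

jog_arm([
  {"slide": [0, 0, 0], "spin": 0},
  {"slide": [0, 0, 0], "spin": 0},
  {"slide": [0, 0, 0], "spin": 0},
  {"slide": [0, 0, 0], "spin": 0},
  {"slide": [0, 0, 0], "spin": 0},
  {"slide": [0, 0, 0], "spin": 0},
], claw=-1, newtons=100)

```text
time: 26.25
position: [0.6057, -0.0353, 0.149]
tool_rot: [3.142, -0.002, -0.263]
force: [-2.3, -0.9, 5.6]
finger_gap: 0.0361
gripper_force: 101.1
```

```bash
echo "from plant import observe
o=observe();print(o['position'],o['tool_rot'],o['force'],o['ft_torque'],o['tau'][5],o['finger_gap'])">o.py; python3 o.py
```

```text
[ 0.60565619 -0.03533653  0.14901526] [ 3.14152726e+00 -2.23015047e-03 -2.63325132e-01] [-2.2617055  -0.86137025  5.57862723] [-0.00279174  0.24870641 -0.02797232] -0.008864692063070834 0.0361251605138984
```

jog_arm([
  {"slide": [0, 0, -0.0005], "spin": 3},
  {"slide": [0, 0, 0], "spin": 3},
  {"slide": [0, 0, 0], "spin": 3},
  {"slide": [0, 0, 0], "spin": 0},
], newtons=120)

```text
time: 26.58
position: [0.6058, -0.0353, 0.1491]
tool_rot: [-3.141, -0.002, -0.422]
force: [0.4, 0.3, 5.3]
finger_gap: 0.0355
gripper_force: 120.1
```

```bash
python3 o.py
```

```text
[ 0.60575571 -0.03528601  0.14912486] [-3.14112658e+00 -2.09317651e-03 -4.22309160e-01] [0.35052918 0.32795904 5.29033226] [0.02830073 0.09274624 0.00488854] 0.6807858869433403 0.035497975426377726
```

jog_arm([
  {"slide": [0, 0, 0], "spin": 2},
  {"slide": [0, 0, 0], "spin": 2},
  {"slide": [0, 0, 0], "spin": 0},
])

```text
time: 26.83
position: [0.6056, -0.0355, 0.1491]
tool_rot: [3.141, -0.002, -0.49]
force: [-1.3, -0.7, 5.4]
finger_gap: 0.0356
gripper_force: 120.2
```

```bash
python3 o.py
```

```text
[ 0.60555481 -0.03553397  0.14910525] [ 3.14141784e+00 -1.87415593e-03 -4.89711392e-01] [-1.31095498 -0.72974116  5.4092685 ] [-0.14467251  0.23019907  0.20920911] 0.6463178247213364 0.03558189079815393
```

jog_arm([
  {"slide": [0, 0, 0], "spin": 2},
  {"slide": [0, 0, 0], "spin": 1},
  {"slide": [0, 0, 0], "spin": 0},
])

```text
time: 27.08
position: [0.6055, -0.0356, 0.1491]
tool_rot: [3.141, -0.002, -0.54]
force: [-1.5, -0.9, 5.7]
finger_gap: 0.0356
gripper_force: 120.3
```

```bash
python3 o.py
```

```text
[ 0.60550818 -0.03562702  0.14910156] [ 3.14122309e+00 -1.94617625e-03 -5.40461996e-01] [-1.51490039 -0.89827292  5.71642099] [-0.16457418  0.25393059  0.58150697] 0.8437579125165939 0.03564250019631087
```

The slack ran out at about -0.45, so the spindle had eased back close to bare contact. I'll tighten again.

jog_arm([
  {"slide": [0, 0, 0], "spin": 1.2},
  {"slide": [0, 0, 0], "spin": 1.2},
  {"slide": [0, 0, 0], "spin": 1.2},
  {"slide": [0, 0, 0], "spin": 1.2},
  {"slide": [0, 0, 0], "spin": 1.2},
  {"slide": [0, 0, 0], "spin": 1.2},
  {"slide": [0, 0, 0], "spin": 0},
  {"slide": [0, 0, 0], "spin": 0},
])

```text
time: 27.75
position: [0.6054, -0.0357, 0.1491]
tool_rot: [3.141, -0.002, -0.664]
force: [-2.5, -2.2, 5.2]
finger_gap: 0.0355
gripper_force: 120.5
```

```bash
python3 o.py
```

```text
[ 0.60543125 -0.03570424  0.1490812 ] [ 3.14086915e+00 -2.19002898e-03 -6.63559894e-01] [-2.51381243 -2.15232651  5.19081436] [-0.24854765  0.2324753   1.45732761] 1.4377657324075699 0.03550379852658023
```

jog_arm([
  {"slide": [0, 0, 0], "spin": -0.7},
  {"slide": [0, 0, 0], "spin": -0.7},
  {"slide": [0, 0, 0], "spin": -0.7},
  {"slide": [0, 0, 0], "spin": -0.7},
  {"slide": [0, 0, 0], "spin": -0.7},
  {"slide": [0, 0, 0], "spin": 0},
])

```text
time: 28.25
position: [0.6055, -0.0357, 0.1491]
tool_rot: [3.141, -0.002, -0.603]
force: [-1.8, -1.9, 5.8]
finger_gap: 0.0353
gripper_force: 120.3
```

```bash
python3 o.py
```

```text
[ 0.60550749 -0.03567738  0.14913017] [ 3.14125282e+00 -2.07471261e-03 -6.03279685e-01] [-1.83519208 -1.90195003  5.79087163] [-0.18745467  0.25668616  0.78653792] 0.6010639294981956 0.03526891974712216
```

jog_arm([
  {"slide": [0, 0, 0], "spin": -0.7},
  {"slide": [0, 0, 0], "spin": -0.7},
  {"slide": [0, 0, 0], "spin": -0.7},
  {"slide": [0, 0, 0], "spin": 0},
  {"slide": [0, 0, 0], "spin": 0},
])

```text
time: 28.67
position: [0.6055, -0.0356, 0.1491]
tool_rot: [3.141, -0.002, -0.568]
force: [-1.7, -0.7, 5.7]
finger_gap: 0.0353
gripper_force: 120.2
```

```bash
python3 o.py
```

```text
[ 0.60550866 -0.03560566  0.14911146] [ 3.14136867e+00 -1.91590909e-03 -5.67755045e-01] [-1.74185925 -0.67845485  5.72815517] [-0.22716166  0.24371053  0.42841222] 0.451545137912035 0.035310819450104156
```

jog_arm([
  {"slide": [0, 0, 0], "spin": -0.7},
  {"slide": [0, 0, 0], "spin": -0.7},
  {"slide": [0, 0, 0], "spin": -0.7},
  {"slide": [0, 0, 0], "spin": 0},
  {"slide": [0, 0, 0], "spin": 0},
])

```text
time: 29.08
position: [0.6055, -0.0356, 0.1491]
tool_rot: [3.141, -0.002, -0.532]
force: [-2.3, -1.0, 4.3]
finger_gap: 0.0356
gripper_force: 120.2
```

```bash
python3 o.py
```

```text
[ 0.60552769 -0.03558587  0.14912654] [ 3.14148042e+00 -1.89861204e-03 -5.31521059e-01] [-2.34838834 -1.00568407  4.34028137] [-0.182033    0.30183892  0.2549837 ] 0.23626349866390228 0.035607317421392254
```

jog_arm([
  {"slide": [0, 0, 0], "spin": -0.7},
  {"slide": [0, 0, 0], "spin": -0.7},
  {"slide": [0, 0, 0], "spin": 0},
  {"slide": [0, 0, 0], "spin": 0},
])

```text
time: 29.42
position: [0.6055, -0.0355, 0.1491]
tool_rot: [3.142, -0.002, -0.507]
force: [-1.2, -1.2, 5.3]
finger_gap: 0.0358
gripper_force: 120.2
```

```bash
python3 o.py
```

```text
[ 0.60552724 -0.03554288  0.14912552] [ 3.14155097e+00 -1.83629492e-03 -5.07347039e-01] [-1.15158598 -1.19591295  5.26322071] [-0.18094529  0.20680391  0.13066509] 0.11108763283118606 0.035768286253358386
```

jog_arm([
  {"slide": [0, 0, 0], "spin": 0},
  {"slide": [0, 0, 0], "spin": 0},
  {"slide": [0, 0, 0], "spin": 0},
  {"slide": [0, 0, 0], "spin": 0},
  {"slide": [0, 0, 0], "spin": 0},
], claw=0.6, newtons=20)

```text
time: 29.83
position: [0.6052, -0.035, 0.1479]
tool_rot: [3.142, 0.0, -0.509]
force: [0.2, 0.6, -0.3]
finger_gap: 0.0687
gripper_force: 0.0
```

jog_arm([
  {"slide": [0, 0, -0.005], "spin": 0},
  {"slide": [0, 0, -0.015], "spin": 0},
  {"slide": [0, 0, -0.03], "spin": 0},
  {"slide": [0, 0, -0.03], "spin": 0},
  {"slide": [0, 0, -0.03], "spin": 0},
  {"slide": [0, 0, -0.02], "spin": 0},
  {"slide": [0, -0.04, 0], "spin": 0},
  {"slide": [0, -0.04, 0], "spin": 0},
  {"slide": [0, -0.04, 0], "spin": 0},
  {"slide": [0, -0.04, 0], "spin": 0},
])

```text
time: 30.67
position: [0.6837, 0.106, 0.2789]
tool_rot: [-3.141, -0.001, -0.51]
force: [1.3, -0.7, 0.7]
finger_gap: 0.0682
gripper_force: 0.0
```

jog_arm([
  {"slide": [-0.03, -0.03, 0], "spin": 0},
  {"slide": [-0.03, -0.03, 0], "spin": 0},
  {"slide": [-0.03, -0.03, 0], "spin": 0},
  {"slide": [-0.03, -0.03, 0], "spin": 0},
  {"slide": [0, 0, 0], "spin": 0},
])

```text
time: 31.08
position: [0.6346, 0.2732, 0.2783]
tool_rot: [-3.139, 0.002, -0.501]
force: [-0.4, 0.6, -0.4]
finger_gap: 0.0686
gripper_force: 0.0
```

```bash
python3 -c "
import chk;chk.run(-.5);chk.run(-.3)"; python3 o.py
```

```text
1 [353.3 150.7] ([352.26, 149.59], [9, 9]) [302.  168.4] ([302.53, 169.18], [13, 15])
  top angle -0.466 0.0912
  tri [ 0.6857 -0.0755  0.191 ]
-1 [313.8 225.8] ([314.85, 227.12], [13, 10]) [350.9 184.2] ([351.94, 183.97], [7, 7])
  top angle -0.466 0.0914
  tri [0.5237 0.0068 0.1919]
[ 99 101 105  85  80  35  85  83  71  70  76] [ 93  99 109 112 114  90  84  30  83  86  85] [ 98 111 109 112 114  90  84  31  83  86  86] 
[103 105 109  85  81  31  20  29  27  30  30] [108 107 106 109 112  88  79  34  59  87  92] [110 108 107 111 113  89  81  35  60  88  93] 
[161 156 113  86  83  19  55  53  49  29  30] [151 153 155 150 112  89  82  33  85  91  98] [164 165 167 163 119  89  83  36  88  90  99] 
[123 168 153  85  78  80 145 130  80  59  25] [121 164 153 162 144  88  80  40  68  86  91] [127 164 159 174 153  88  81  40  67  84  92] 
1 [345.4 147.7] ([350.32, 149.19], [5, 8]) [298.8 170.6] ([301.39, 170.98], [13, 14])
  top angle -0.421 0.0903
  tri [ 0.6881 -0.0717  0.1863]
-1 [321.9 229.1] ([317.16, 227.18], [7, 9]) [353.7 181.8] ([351.94, 183.97], [7, 7])
  top angle -0.417 0.0896
  tri [0.5238 0.002  0.1895]
[ 99 101 105  85  80  35  85  83  71  70  76] [ 93  99 109 112 114  90  84  30  83  86  85] [ 98 111 109 112 114  90  84  31  83  86  86] 
[103 105 109  85  81  31  20  29  27  30  30] [108 107 106 109 112  88  79  34  59  87  92] [110 108 107 111 113  89  81  35  60  88  93] 
[161 156 113  86  83  19  55  53  49  29  30] [151 153 155 150 112  89  82  33  85  91  98] [164 165 167 163 119  89  83  36  88  90  99] 
[123 168 153  85  78  80 145 130  80  59  25] [121 164 153 162 144  88  80  40  68  86  91] [127 164 159 174 153  88  81  40  67  84  92] 
[0.63762322 0.26517491 0.27816946] [ 3.14119714e+00 -5.67423393e-04 -5.08000805e-01] [-0.39537615 -0.86218245  0.06386348] [-0.00119939 -0.0171398   0.00194155] 0.028989239945076406 0.06833985216142233
```

The handle now stays within 0.04 rad of where it was let go, but I released it with a little torque left on. There is plenty of time, so I'll do one more cycle: check the engagement, tighten, then ease right into the hub's slack before opening.

jog_arm([
  {"slide": [0, 0, 0], "spin": -2.4},
  {"slide": [0.0132, 0.0354, 0], "spin": 0},
  {"slide": [0.0132, 0.0354, 0], "spin": 0},
  {"slide": [0.0132, 0.0354, 0], "spin": 0},
  {"slide": [0.0132, 0.0354, 0], "spin": 0},
  {"slide": [0.0132, 0.0354, 0], "spin": 0},
  {"slide": [0.0132, 0.0354, 0], "spin": 0},
  {"slide": [0.0132, 0.0354, 0], "spin": 0},
  {"slide": [0.0132, 0.035, 0], "spin": 0},
], claw=1)

```text
time: 31.98
position: [0.6038, -0.0391, 0.2784]
tool_rot: [3.141, -0.001, -0.47]
force: [1.1, -0.3, 0.2]
finger_gap: 0.0856
gripper_force: 0.0
```

jog_arm([
  {"slide": [0, 0, 0], "spin": 0},
  {"slide": [0, 0, 0], "spin": 0},
  {"slide": [0, 0, 0], "spin": 0},
])

```text
time: 32.23
position: [0.6045, -0.0362, 0.2782]
tool_rot: [-3.141, -0.0, -0.47]
force: [0.6, 0.2, 0.3]
finger_gap: 0.0852
gripper_force: 0.0
```

jog_arm([
  {"slide": [0, -0.001, 0.03], "spin": 0},
  {"slide": [0, 0, 0.03], "spin": 0},
  {"slide": [0, 0, 0.03], "spin": 0},
  {"slide": [0, 0, 0.02], "spin": 0},
  {"slide": [0, 0, 0.012], "spin": 0},
  {"slide": [0, 0, 0.007], "spin": 0},
  {"slide": [0, 0, 0], "spin": 0},
])

```text
time: 32.82
position: [0.6044, -0.033, 0.1475]
tool_rot: [3.141, 0.003, -0.466]
force: [-0.6, -0.1, 0.7]
finger_gap: 0.0854
gripper_force: 0.0
```

jog_arm([
  {"slide": [0, 0, 0], "spin": 0},
  {"slide": [0, 0, 0], "spin": 0},
  {"slide": [0, 0, 0], "spin": 0},
  {"slide": [0, 0, 0], "spin": 0},
  {"slide": [0, 0, 0], "spin": 0},
  {"slide": [0, 0, 0], "spin": 0},
], claw=-1, newtons=120)

```text
time: 33.32
position: [0.6053, -0.0352, 0.1508]
tool_rot: [3.141, -0.002, -0.468]
force: [-4.0, -2.1, 6.9]
finger_gap: 0.0355
gripper_force: 120.8
```

```bash
python3 o.py
```

```text
[ 0.60527228 -0.03521688  0.15078081] [ 3.14059991e+00 -2.42821375e-03 -4.67521826e-01] [-3.96215149 -2.05216982  6.88915079] [-0.43368023  0.51942924  0.05300421] 0.06383819505572319 0.035524357299807595
```

jog_arm([
  {"slide": [0, 0, -0.0005], "spin": 1},
  {"slide": [0, 0, 0], "spin": 1},
  {"slide": [0, 0, 0], "spin": 0},
])

```text
time: 33.57
position: [0.6051, -0.0353, 0.1508]
tool_rot: [3.14, -0.002, -0.504]
force: [-3.8, -5.3, 6.9]
finger_gap: 0.0355
gripper_force: 120.9
```

```bash
python3 o.py
```

```text
[ 0.60510794 -0.03530922  0.15078607] [ 3.14025879e+00 -1.94835726e-03 -5.03656440e-01] [-3.75014851 -5.32246924  6.90642397] [-0.75129041  0.6875485   0.24873235] 0.5027513019740582 0.03551123392574309
```

jog_arm([
  {"slide": [0, 0, 0], "spin": 1},
  {"slide": [0, 0, 0], "spin": 1},
  {"slide": [0, 0, 0], "spin": 0},
])

```text
time: 33.82
position: [0.6051, -0.0353, 0.1508]
tool_rot: [3.14, -0.002, -0.538]
force: [-3.5, -5.4, 7.2]
finger_gap: 0.0354
gripper_force: 120.9
```

```bash
python3 o.py
```

```text
[ 0.60513012 -0.03534739  0.15082314] [ 3.14014565e+00 -2.13554405e-03 -5.37912310e-01] [-3.51705766 -5.39124515  7.24526509] [-0.73295444  0.55633309  0.60202535] 0.8337240479886532 0.0353655699027321
```

jog_arm([
  {"slide": [0, 0, 0], "spin": 1.4},
  {"slide": [0, 0, 0], "spin": 1.4},
  {"slide": [0, 0, 0], "spin": 1.4},
  {"slide": [0, 0, 0], "spin": 1.4},
  {"slide": [0, 0, 0], "spin": 1.2},
  {"slide": [0, 0, 0], "spin": 1.2},
  {"slide": [0, 0, 0], "spin": 0},
  {"slide": [0, 0, 0], "spin": 0},
  {"slide": [0, 0, 0], "spin": 0},
])

```text
time: 34.57
position: [0.6051, -0.0354, 0.1508]
tool_rot: [3.14, -0.003, -0.675]
force: [-3.2, -4.8, 7.0]
finger_gap: 0.0353
gripper_force: 121.2
```

```bash
python3 o.py
```

```text
[ 0.60505728 -0.03541473  0.15080416] [ 3.13986044e+00 -2.50368577e-03 -6.74814532e-01] [-3.22755484 -4.81203123  7.00037661] [-0.81796119  0.63063785  1.49510041] 1.5125203505158424 0.03528782072594485
```

jog_arm([
  {"slide": [0, 0, 0], "spin": -0.8},
  {"slide": [0, 0, 0], "spin": -0.8},
  {"slide": [0, 0, 0], "spin": -0.8},
  {"slide": [0, 0, 0], "spin": -0.8},
  {"slide": [0, 0, 0], "spin": -0.8},
  {"slide": [0, 0, 0], "spin": -0.8},
  {"slide": [0, 0, 0], "spin": -0.7},
  {"slide": [0, 0, 0], "spin": -0.7},
  {"slide": [0, 0, 0], "spin": -0.7},
  {"slide": [0, 0, 0], "spin": 0},
])

```text
time: 35.4
position: [0.6051, -0.0353, 0.1508]
tool_rot: [3.14, -0.002, -0.556]
force: [-4.2, -4.3, 6.0]
finger_gap: 0.0354
gripper_force: 120.9
```

```bash
python3 o.py
```

```text
[ 0.60511669 -0.03533347  0.15083844] [ 3.14036609e+00 -2.04053299e-03 -5.56375520e-01] [-4.2217286  -4.33286913  6.04303557] [-0.76342666  0.58666274  0.37423165] 0.17349340952932835 0.035434835399577244
```

jog_arm([
  {"slide": [0, 0, 0], "spin": -0.7},
  {"slide": [0, 0, 0], "spin": -0.7},
  {"slide": [0, 0, 0], "spin": -0.7},
  {"slide": [0, 0, 0], "spin": -0.7},
  {"slide": [0, 0, 0], "spin": 0},
  {"slide": [0, 0, 0], "spin": 0},
])

```text
time: 35.9
position: [0.6051, -0.0353, 0.1508]
tool_rot: [3.14, -0.002, -0.508]
force: [-4.5, -4.8, 6.9]
finger_gap: 0.0349
gripper_force: 120.9
```

```bash
python3 o.py
```

```text
[ 0.6051175  -0.03530092  0.15082657] [ 3.14045737e+00 -1.87901712e-03 -5.08445986e-01] [-4.46561867 -4.76983977  6.93274209] [-0.67248509  0.59372629  0.1803165 ] 0.12151428032666445 0.03490281534736575
```

jog_arm([
  {"slide": [0, 0, 0], "spin": -0.7},
  {"slide": [0, 0, 0], "spin": -0.7},
  {"slide": [0, 0, 0], "spin": 0},
  {"slide": [0, 0, 0], "spin": 0},
])

```text
time: 36.23
position: [0.6051, -0.0353, 0.1508]
tool_rot: [3.14, -0.002, -0.484]
force: [-3.7, -4.1, 6.8]
finger_gap: 0.0353
gripper_force: 120.9
```

```bash
python3 o.py
```

```text
[ 0.60511268 -0.03527654  0.15077244] [ 3.14045412e+00 -1.76647193e-03 -4.84152430e-01] [-3.72199103 -4.08234687  6.7853667 ] [-0.63298912  0.55893865  0.13204664] 0.06054054480046034 0.035338196950482605
```

jog_arm([
  {"slide": [0, 0, 0], "spin": -0.7},
  {"slide": [0, 0, 0], "spin": -0.7},
  {"slide": [0, 0, 0], "spin": -0.7},
  {"slide": [0, 0, 0], "spin": 0},
  {"slide": [0, 0, 0], "spin": 0},
])

```text
time: 36.65
position: [0.6051, -0.0351, 0.1508]
tool_rot: [3.141, -0.002, -0.448]
force: [-3.4, -3.7, 6.3]
finger_gap: 0.0356
gripper_force: 120.9
```

```bash
python3 o.py
```

```text
[ 0.60514619 -0.0350929   0.15076699] [ 3.14069944e+00 -1.66178778e-03 -4.47519233e-01] [-3.36531201 -3.70017797  6.27673376] [-0.57349516  0.56583448  0.03663314] 0.04546401556581259 0.03558774502065707
```

The torque is gone and the handle sits in its slack. Opening and leaving.

jog_arm([
  {"slide": [0, 0, 0], "spin": 0},
  {"slide": [0, 0, 0], "spin": 0},
  {"slide": [0, 0, 0], "spin": 0},
  {"slide": [0, 0, 0], "spin": 0},
  {"slide": [0, 0, 0], "spin": 0},
], claw=0.6, newtons=20)

```text
time: 37.07
position: [0.6051, -0.0339, 0.1493]
tool_rot: [-3.141, 0.0, -0.446]
force: [-0.9, 0.7, 0.2]
finger_gap: 0.0684
gripper_force: 0.0
```

jog_arm([
  {"slide": [0, 0, -0.005], "spin": 0},
  {"slide": [0, 0, -0.015], "spin": 0},
  {"slide": [0, 0, -0.03], "spin": 0},
  {"slide": [0, 0, -0.03], "spin": 0},
  {"slide": [0, 0, -0.03], "spin": 0},
  {"slide": [0, 0, -0.02], "spin": 0},
  {"slide": [0, -0.04, 0], "spin": 0},
  {"slide": [0, -0.04, 0], "spin": 0},
  {"slide": [0, -0.04, 0], "spin": 0},
  {"slide": [0, -0.04, 0], "spin": 0},
])

```text
time: 37.9
position: [0.6746, 0.1116, 0.2803]
tool_rot: [-3.141, -0.001, -0.447]
force: [0.1, -0.4, 0.5]
finger_gap: 0.0686
gripper_force: 0.0
```

jog_arm([
  {"slide": [-0.03, -0.03, 0], "spin": 0},
  {"slide": [-0.03, -0.03, 0], "spin": 0},
  {"slide": [-0.03, -0.03, 0], "spin": 0},
  {"slide": [-0.03, -0.03, 0], "spin": 0},
  {"slide": [0, 0, 0], "spin": 0},
])

```text
time: 38.32
position: [0.6153, 0.2753, 0.2799]
tool_rot: [-3.139, 0.002, -0.438]
force: [1.3, -0.4, 0.4]
finger_gap: 0.0685
gripper_force: 0.0
```

```bash
python3 -c "
import chk;chk.run(-.43)"
```

```text
1 [350.6 149.5] ([351.18, 148.97], [9, 9]) [300.8 169.1] ([298.66, 170.29], [12, 15])
  top angle -0.437 0.0915
  tri [ 0.6913 -0.0734  0.1862]
-1 [316.6 227.1] ([315.53, 227.47], [12, 11]) [352.  183.4] ([352.29, 183.87], [7, 7])
  top angle -0.448 0.0915
  tri [0.5229 0.0054 0.1916]
[ 99 101 105  85  80  35  85  83  71  70  76] [ 93  99 109 112 114  90  84  30  83  86  85] [ 99 109 108 112 113  90  84  30  82  84  86] 
[103 105 109  85  81  31  20  29  27  30  30] [108 107 106 109 112  88  79  34  59  87  92] [109 107 107 110 111  88  82  33  59  87  91] 
[161 156 113  86  83  19  55  53  49  29  30] [151 153 155 150 112  89  82  33  85  91  98] [163 163 167 162 118  87  82  36  86  89  98] 
[123 168 153  85  78  80 145 130  80  59  25] [121 164 153 162 144  88  80  40  68  86  91] [126 163 159 171 153  88  81  39  67  84  91]
```

The handle stayed at the angle where it was let go, fully seated. The platen is down on the pack and the arm is clear.

```bash
python3 -c "
from plant import job_done;print(job_done())"
```

```text
the job is handed in; nothing more can be done
None
```

I handed the job in at about 38 s: the pack is against the stop bar, the handle is fully down on the spindle, and the platen was tightened on the pack to about 1.5 N·m (about 17 N on an arm). My first release sprang back to roughly bare contact, so I tightened twice more and eased the torque off before letting go. The clamp force left after that is inferred from torque readings and the platen's height in the images. I never touched the pliers, jar or tray.

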